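# Balance-load the pivoting counter tray and lock its hold-down

### The arm

A 7-joint arm with a two-finger parallel gripper is mounted at the origin on the work surface. World frame = base frame: x ahead of the robot, y to its left, z up, the work surface at z = 0. Lengths are in m, angles in rad, forces in N, time in s.
With the tool pointing down it reaches from about 0.425 to 0.925 m from the base axis. Payload 6.8 kg.
Tool frame: the origin (TCP) lies on the front face of the gripper's body, between the roots of the fingers; the fingertips stand 80 mm ahead of it and the grasp point (between the pads) lies 61 mm ahead of it; z points along the fingers, y is the direction in which the jaws open and shut (so a half turn about z gives the same grasp; the last joint's range is limited). The gripper opens to 88 mm and grips with 3 to 60 N. Pads are 20 mm wide; open, the fingers measure 115 mm over their backs; the gripper's body (75 mm by 178 mm) begins 61 mm behind the grasp point.
Start: joints at [1.042, 0.477, 0.022, 1.555, -0.011, 1.109, -0.083], TCP at [0.276, -0.616, 0.303] pointing down, gripper open.
Joint ranges: [-2.96, 2.96], [-0.34, 2.1], [-1.41, 1.46], [0.24, 2.44], [-1.37, 4.51], [0.17, 1.92], [-2.96, 2.96]. Speed limits (rad/s): [2.39, 2.39, 3.14, 3.14, 3.14, 3.14, 3.14].

### API

Orientations are given as a rotation vector (axis times angle).
In Python, from workcell import env, optics, models gives the robot as it stands.
- The arm moves only by the tool carry_out, never from a script. Its argument "targets" is a list of rows, each an object with "angular": the turn, a rotation vector about the tool's x, y, z in rad, a list of three; "xyz": the shift along the tool's x, y, z in cm, a list of three; "claw": the opening, from 0 (shut) to 1 (fully open). A call has 1 to 12 rows; each row is the pose to reach, as a shift and turn from the pose commanded when the call began, along the tool's axes at that moment; what a row does not reach only later rows make up. A row lasts 1/8 s, in which the tool goes at most 62.5 mm and 10.7 degrees, less where a joint would pass 70% of its speed; a pose out of reach is approached as far as the arm can. A call with a gripper value outside its range is refused whole. The fingers move at their own pace and stop on an object; the grip force is fixed at half the most. Time passes only in rows, so rows that repeat a pose let the fingers close. It gives the time, the measured TCP pose, the force and the opening at its end, in the units of the state.
- env.read_state(): the state, without advancing time (a new reading comes with each control period).
- optics.camera(name): name is "scene" or "top" or "wrist"; returns the picture (480x640x3 uint8, blue, green, red); there is no depth.
- optics.calibration(name): a dict with "K" (3x3 intrinsics, pixels), "R" (3x3) and "t" (3): a world point X has camera coordinates R X + t; the wrist camera has in their place "T_tool_cam" (4x4, takes a point from camera to tool coordinates, whose origin is the TCP and whose axes are the flange's). Camera axes: x right, y down, z forward; pixel columns grow to the right and rows downward; lengths in m; the calibration is good to about 2 mm. A picture is of the moment at which its call begins: read the wrist's pose just before it. calibration takes no time and is no camera call.
- env.hand_in(): hands the job in, once; it reports no verdict.
Trained networks look in the newest picture that a camera, given by its name, has taken for a name from the list of things; names that differ only in an ending like _2 or _b are one class to them, and where a whole thing is asked for, a point or a joint stands for the part that bears it (a point fixed in the world has none). Each returns a list of dicts, best first, with "score" (0 to 1); they miss things now and then, are a little off and sometimes report something else, mostly with a low value. They report only what shows in the picture. A call takes as long as a camera call. They do not tell look-alikes from the thing itself.
- models.boxes_of(thing, camera): "point" ([column, row] as shares, 0 to 1, of the picture: columns of its width, rows of its height, amid what is visible of it).
- models.cut_out(thing, camera): "pixels" (480x640 bool, what is visible of it) and "point" ([column, row] as shares, 0 to 1, of the picture: columns of its width, rows of its height, amid what is visible of it).
The state is a dict: "t": time; "qpos": joint angles; "qd": joint speeds; "tau": joint torques, N m; "position": TCP position; "orientation": TCP orientation; "force": force on the tool from outside, world axes, zero at the start; "wrist_torque": the same for the moment, N m; "opening": finger opening in m.
Only numpy, scipy, OpenCV 4.12 (cv2) and the standard library are available. Lean on these libraries where they do the work, as an engineer would, in place of code of your own. Each camera call takes 0.05 s, during which the arm holds its last target.

### The job

Stand every squat black-capped can upright on the pivoting tray, sharing them out on both sides of the middle tin so that the tray sits level by itself. Only then lower the hold-down gently until its foot rests on the lid of the middle tin, and after that turn its wing grip clockwise as far as it goes to lock it. At the end all the cans stand on the level tray; leave the other goods on the counter alone.

Things in the scene. Friction and masses are not known exactly. Their poses are not given: they have to be found in the camera images.
- can1_mid (a point): Centre (half-way up) of a squat can: upright cylinder 58 mm across, 72 mm high, bare metal below with a pale band, black cap above; about 0.30 kg, all six alike. Four to six of them are present, standing on the counter left and right of the tray; z axis along the can.
- can2_mid (a point): Centre (half-way up) of a squat can: upright cylinder 58 mm across, 72 mm high, bare metal below with a pale band, black cap above; about 0.30 kg, all six alike. Four to six of them are present, standing on the counter left and right of the tray; z axis along the can.
- can3_mid (a point): Centre (half-way up) of a squat can: upright cylinder 58 mm across, 72 mm high, bare metal below with a pale band, black cap above; about 0.30 kg, all six alike. Four to six of them are present, standing on the counter left and right of the tray; z axis along the can.
- can4_mid (a point): Centre (half-way up) of a squat can: upright cylinder 58 mm across, 72 mm high, bare metal below with a pale band, black cap above; about 0.30 kg, all six alike. Four to six of them are present, standing on the counter left and right of the tray; z axis along the can.
- can5_mid (a point): Centre (half-way up) of a squat can: upright cylinder 58 mm across, 72 mm high, bare metal below with a pale band, black cap above; about 0.30 kg, all six alike. Four to six of them are present, standing on the counter left and right of the tray; z axis along the can.
- can6_mid (a point): Centre (half-way up) of a squat can: upright cylinder 58 mm across, 72 mm high, bare metal below with a pale band, black cap above; about 0.30 kg, all six alike. Four to six of them are present, standing on the counter left and right of the tray; z axis along the can.
- tray_mid (a point): Centre of the upper face of the pivoting tray's floor, under the pivot line. Shallow aluminium tray, black floor, inside 170 mm (its x) by 400 mm (its y), rim 14 mm high; floor 60 mm above the counter when level. It rocks about its own x axis on a pivot 30 mm above this point; y points along the tray to its left end (seen from the robot), z up from the floor.
- rig: Grey fixed stand of tray and hold-down, placed differently each time (a few cm, yaw up to 0.15). Origin on the counter under the tray's middle, x towards the hold-down's column at the back, y along the tray. Two cheeks carry the pivot, 104 mm before and behind the middle, 70 mm wide, reaching 106 mm above the counter.
- tray (a joint): Tilt of the tray (rad), 0 = level, positive = left (+y) end up; stops at +-0.10. A light spring (about 3.2 N m per rad) centres it when empty; one can 80 mm from the middle tilts it about 0.07 rad, 160 mm from it to the stop. It is level when the cans' moments left and right match: two cans at 80 mm balance one at 160 mm.
- tin_lid (a point): Centre of the flat lid of the plain steel tin (64 mm across, 60 mm high, 0.5 kg) that already stands in the middle of the tray, under the hold-down; it stays there. Two ridges across the tray, 14 mm high, their outer faces 42 mm left and right of the middle, fence off its bay.
- foot (a point): Centre of the underside of the hold-down's round rubber foot (30 mm across). The hold-down is a grey bar 24 mm wide along the rig's x axis, from a column behind the tray to over the tray's middle; the bar's top is 46 mm above this point. It slides straight up and down only, is stiff (about 5 N of push moves it down) and stays where it is left.
- knob_top (a point): Centre of the top of the black round push knob (30 mm across, 22 mm high) on the bar right above the foot, 72 mm above the foot's underside.
- holddown (a joint): How far the hold-down has been lowered (m), 0 = top; it meets the tin's lid at about 0.08.
- wing_grip (a point): Middle of the black wing grip of the hold-down's clamp, on its upright turning axis, 142 mm behind the foot on the same bar and moving with it: a bar 64 mm long (its x axis), 14 mm thick and 32 mm high, of which this point is 3 mm above the middle; its underside is 10 mm above the grey bar's top.
- wing (a joint): Turn of the wing grip (rad): near 0 (in line with the grey bar) = loose, stop at 1.45 (about across the bar) = locked; it grows clockwise seen from above, against a little friction, and stays where it is left.
- pad_carton: Bystander, not to be disturbed: cardboard carton 120 x 70 x 50 (mm); origin at its underside (centre).
- filter_box: Bystander, not to be disturbed: pale box 110 x 110 x 70 (mm); origin at its underside (centre).
- tape: Bystander, not to be disturbed: roll of yellow tape, 100 across, 45 high (mm); origin at its underside (centre).
- additive_a: Bystander, not to be disturbed: tall red bottle, 190 high (mm); origin at its underside (centre).
- additive_b: Bystander, not to be disturbed: tall red bottle, 190 high (mm); origin at its underside (centre).
- spanner: Bystander, not to be disturbed: steel spanner 170 long lying flat in front of the rig (mm); origin at its underside (centre).
Things that resemble listed ones, but are neither listed nor needed, are in the scene too. Leave any red look-alike of the part that bears can4_mid alone. What is shaped like the part that bears can6_mid but purple is not meant.

How it is judged:
By the outcome, as a careful person would: the job done as asked, in the order asked, and still so for the second after the job is handed in, with the robot touching nothing.
Of can1, can2, can3, can4, can5, can6 only 4 to 6 are there at a start; the rules pass over those that are not, and their reading is None.
At some moment in a run one of can1, can2, can3, can4, can5, can6 may be knocked a few centimetres aside while the robot is not near it.
It also fails if it takes over 210 s, if anything falls off the work surface, if the arm or the gripper's body presses on something with over 40 N, if the wrist force passes 120 N, or if a joint passes its speed limit or range.

## Working session

There is one attempt and no reset: what is moved stays moved. The work goes in short steps, Python scripts to look and compute and a tool call to move; the robot and the scene stay as the last step left them, time stands still between calls to the robot, and variables do not carry over. Pictures are saved under pics/ and viewed, and the job is handed in when it is done.

Besides the shell and the picture viewer there is one more tool, called after "Request:" as name(argument=value, ...), one argument or row to a line, values as JSON. carry_out: Moves the arm, as the interface text tells. Its arguments: {"type":"object","properties":{"targets":{"type":"array"}},"required":["targets"]}

```bash
ls; mkdir -p pics; cat > h.py <<'E'
import numpy as np, cv2
from workcell import env, optics, models
from scipy.spatial.transform import Rotation as Ro
def snap(c,fn):
    im=optics.camera(c); cv2.imwrite('pics/'+fn,im); return im
E
python3 - <<'E'
from h import *
s=env.read_state(); print(s)
for c in ['scene','top','wrist']:
    print(c,optics.calibration(c)); snap(c,c+'0.png')
E
```

```text
pics
{'t': 0.0, 'qpos': array([ 1.04190092,  0.47777699,  0.02233631,  1.55642679, -0.01151286,
        1.10934146, -0.08310288]), 'qd': array([ 0.00010047, -0.00016222,  0.00034185, -0.00060524,  0.00118597,
        0.00192734,  0.00179229]), 'tau': array([-1.16053245e-03, -5.82839763e+01,  1.53423909e+00, -2.72605741e+01,
       -5.43117709e-02,  1.69833109e-02,  2.13154199e-04]), 'position': array([ 0.27553943, -0.61569386,  0.30170746]), 'orientation': array([-3.07059239e+00, -6.55776485e-01,  7.84200113e-04]), 'force': array([ 0.02291551, -0.02632047, -0.21010262]), 'wrist_torque': array([-0.03191263,  0.02548488, -0.02506001]), 'opening': 0.08798435690599289}
scene {'K': array([[558.82074614,   0.        , 315.54959324],
       [  0.        , 558.82074614, 243.049234  ],
       [  0.        ,   0.        ,   1.        ]]), 'R': array([[-0.5661369 ,  0.82416893,  0.01531615],
       [ 0.56913165,  0.4042532 , -0.71600873],
       [-0.59630376, -0.39664206, -0.69792328]]), 't': array([ 0.33669512, -0.20430734,  2.0097444 ])}
top {'K': array([[600.1846517 ,   0.        , 317.14539279],
       [  0.        , 600.1846517 , 241.67411154],
       [  0.        ,   0.        ,   1.        ]]), 'R': array([[-0.01078757, -0.9999091 ,  0.0080883 ],
       [-0.99071926,  0.00959167, -0.13558521],
       [ 0.1354953 , -0.00947587, -0.99073267]]), 't': array([-0.01098859,  0.59722806,  1.66025865])}
wrist {'K': array([[400.34235057,   0.        , 323.38885969],
       [  0.        , 400.34235057, 236.42380604],
       [  0.        ,   0.        ,   1.        ]]), 'T_tool_cam': array([[ 1.42801489e-03, -9.65161210e-01, -2.61652058e-01,
         7.17094092e-02],
       [ 9.99998980e-01,  1.38443229e-03,  3.50897668e-04,
        -6.63759004e-05],
       [ 2.35667389e-05, -2.61652292e-01,  9.65162203e-01,
        -8.27176294e-02],
       [ 0.00000000e+00,  0.00000000e+00,  0.00000000e+00,
         1.00000000e+00]])}
```

View pics/scene0.png

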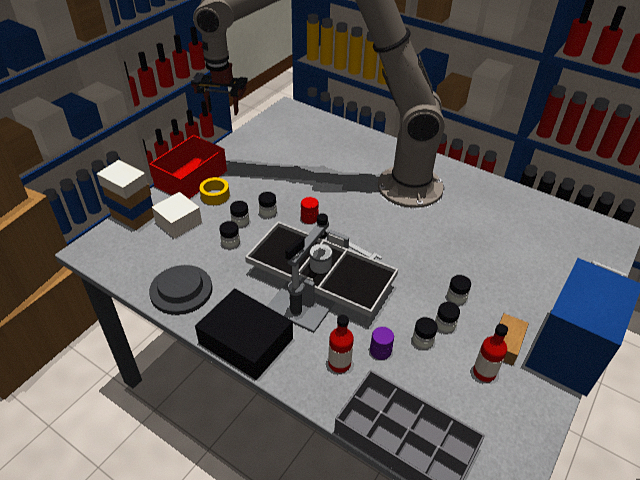

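View pics/top0.png

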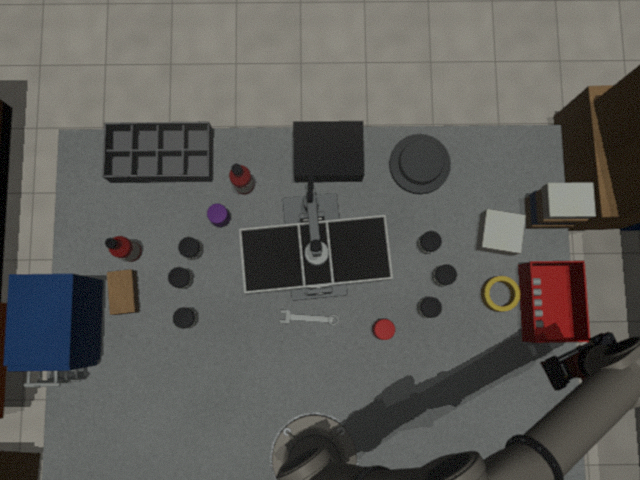

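Top view: black-capped cans at (190,247), (180,277), (185,318) on the left and (430,242), (445,274), (430,307) on the right. Look-alikes to leave alone: red can (384,329), purple can (218,215). The tray is at about (315,255), with the wing grip towards (310,190) and the knob at (316,245).

```bash
cat >> h.py <<'E'
def proj(c,X):
    k=optics.calibration(c); P=np.atleast_2d(X)@k['R'].T+k['t']; p=P@k['K'].T; return p[:,:2]/p[:,2:]
def back(c,uv,z):
    k=optics.calibration(c); d=k['R'].T@np.linalg.inv(k['K'])@np.array([uv[0],uv[1],1.]); o=-k['R'].T@k['t']
    return o+d*(z-o[2])/d[2]
def wristcam(s):
    T=np.eye(4);T[:3,:3]=Ro.from_rotvec(s['orientation']).as_matrix();T[:3,3]=s['position'];return T@optics.calibration('wrist')['T_tool_cam']
def wproj(s,X):
    M=np.linalg.inv(wristcam(s));P=np.atleast_2d(X)@M[:3,:3].T+M[:3,3];p=P@optics.calibration('wrist')['K'].T;return p[:,:2]/p[:,2:]
def wback(s,uv,z):
    M=wristcam(s);d=M[:3,:3]@np.linalg.inv(optics.calibration('wrist')['K'])@np.array([uv[0],uv[1],1.]);o=M[:3,3];return o+d*(z-o[2])/d[2]
def silh(pf,xy,r=.029,z0=0,z1=.072):
    a=np.linspace(0,2*np.pi,48,endpoint=False);c=np.c_[xy[0]+r*np.cos(a),xy[1]+r*np.sin(a)]
    X=np.r_[np.c_[c,0*a+z0],np.c_[c,0*a+z1]]
    h=cv2.convexHull(pf(X).astype(np.float32));m=cv2.moments(h);return np.array([m['m10'],m['m01']])/m['m00']
from scipy.optimize import least_squares
def fitcan(c,uv,z0=0):
    g=back(c,uv,z0+.036)[:2]
    return least_squares(lambda p:silh(lambda X:proj(c,X),p,z0=z0,z1=z0+.072)-uv,g).x
def cans(c,z0=0):
    optics.camera(c); out=[]
    for d in models.cut_out('can1_mid',c):
        m=d['pixels'];ys,xs=np.nonzero(m); uv=np.array([xs.mean(),ys.mean()])
        out.append((round(d['score'],2),uv.round(1),int(m.sum()),fitcan(c,uv,z0).round(4)))
    return out
E
python3 - <<'E'
from h import *
for c in ['top','scene']:
    for o in cans(c): print(c,*o)
for n in ['tray','tin_lid','knob_top','wing_grip','foot','tray_mid']:
    for c in ['top','scene']:
        optics.camera(c)
        for d in models.boxes_of(n,c)[:2]: print(n,c,round(d['score'],2),np.array(d['point'])*[640,480])
im=cv2.imread('pics/top0.png');cv2.imwrite('pics/topc.png',cv2.resize(im[170:310,225:405],None,fx=4,fy=4,interpolation=cv2.INTER_CUBIC))
im=cv2.imread('pics/scene0.png');cv2.imwrite('pics/scenec.png',cv2.resize(im[200:335,235:405],None,fx=4,fy=4,interpolation=cv2.INTER_CUBIC))
E
```

```text
top 0.94 [184.8 317.6] 451 [0.3875 0.3533]
scene 0.82 [458.6 290.1] 574 [0.389  0.3579]
scene 0.33 [340.5 346.7] 1102 [0.7504 0.1853]
tray top 0.67 [314.816 263.376]
tray top 0.6 [181.504 280.992]
tray scene 0.56 [335.488 268.08 ]
tin_lid top 0.74 [122.496 249.12 ]
tin_lid top 0.68 [317.12  255.984]
tin_lid scene 0.88 [318.912 256.8  ]
tin_lid scene 0.63 [293.376 247.488]
knob_top top 0.75 [312.384 217.488]
knob_top scene 0.7 [302.976 245.904]
wing_grip top 0.53 [311.296 187.68 ]
wing_grip top 0.16 [123.584 289.584]
wing_grip scene 0.72 [294.592 246.624]
wing_grip scene 0.61 [214.208 188.496]
foot top 0.82 [311.616 217.392]
foot top 0.39 [305.408 261.6  ]
foot scene 0.95 [301.824 246.192]
foot scene 0.64 [336.192 269.808]
tray_mid top 0.72 [302.784 257.52 ]
tray_mid top 0.66 [444.288 275.28 ]
```

View pics/topc.png

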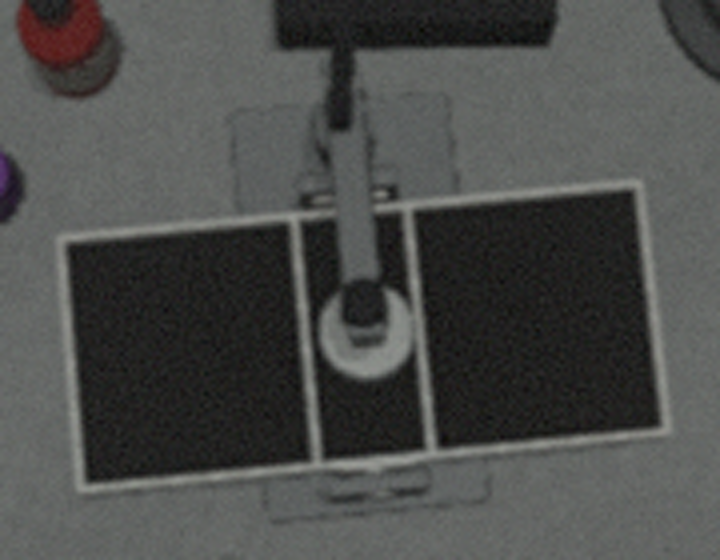

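View pics/scenec.png

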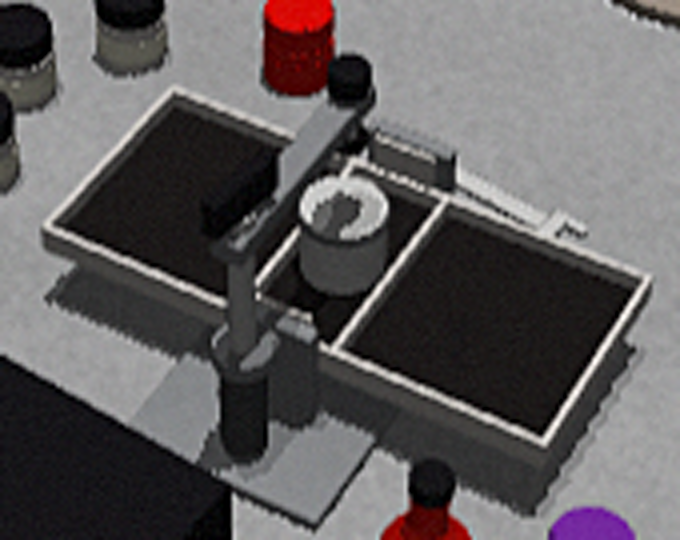

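```bash
cat >> h.py <<'E'
def capfind(im,c,guess,z0=0,win=20,capz=(.046,.072),thr=55):
    g=cv2.GaussianBlur(im,(3,3),0).max(2); u,v=map(int,guess)
    r0,c0=max(v-win,0),max(u-win,0)
    m=(g[r0:v+win,c0:u+win]<thr).astype(np.uint8)
    n,lab,st,ce=cv2.connectedComponentsWithStats(m)
    b=[i for i in range(1,n) if 100<st[i,4]]
    if not b: return None
    i=min(b,key=lambda i:np.hypot(*(ce[i]+[c0-u,r0-v])))
    uv=ce[i]+[c0,r0]
    x=least_squares(lambda p:silh(lambda X:proj(c,X),p,z0=z0+capz[0],z1=z0+capz[1])-uv,back(c,uv,z0+.06)[:2]).x
    return uv.round(1),int(st[i,4]),x.round(4)
E
python3 - <<'E'
from h import *
im=cv2.imread('pics/top0.png')
for g in [(190,247),(180,277),(185,318),(430,242),(445,274),(430,307)]: print(capfind(im,'top',g))
im=cv2.imread('pics/scene0.png')
for g in [(425,324),(448,311),(460,283),(230,229),(240,208),(267,199)]: print(capfind(im,'scene',g))
C=[back('top',p,.074) for p in [(240.5,229.5),(385,216),(392,278),(245.5,292.5)]]
for a in C: print(a.round(4))
m=np.mean(C,0);e=(C[0]+C[3]-C[1]-C[2])/2;f=(C[0]+C[1]-C[2]-C[3])/2
print('mid',m,'len',np.linalg.norm(e),np.linalg.norm(f),'yaw',np.arctan2(e[1],e[0])-np.pi/2,np.arctan2(f[1],f[0]))
print('tin lid',back('top',(225+365/4,170+330/4),.12), 'knob', [back('top',(225+362/4,170+300/4),z) for z in(.2,.27)])
E
```

```text
(array([189.6, 247.3]), 356, array([0.5821, 0.3396]))
(array([179.7, 277.2]), 363, array([0.4987, 0.3654]))
(array([184.3, 317.3]), 365, array([0.3881, 0.3504]))
(array([429.8, 241.3]), 335, array([ 0.5926, -0.3331]))
(array([444.7, 274.5]), 351, array([ 0.4988, -0.3713]))
(array([429.6, 306.8]), 353, array([ 0.4098, -0.3257]))
(array([425.7, 328.1]), 391, array([0.5837, 0.3461]))
(array([448.3, 312. ]), 374, array([0.499 , 0.3721]))
(array([459.9, 284.7]), 329, array([0.3883, 0.3569]))
(array([228.8, 229.8]), 268, array([ 0.5945, -0.33  ]))
(array([238.7, 208.9]), 235, array([ 0.5002, -0.369 ]))
(array([267. , 199.7]), 227, array([ 0.41  , -0.3234]))
[0.6288 0.1961 0.074 ]
[ 0.6632 -0.2074  0.074 ]
[ 0.4894 -0.2221  0.074 ]
[0.4537 0.1813 0.074 ]
mid [ 0.55876916 -0.01301402  0.074     ] len 0.4049950569896371 0.17505462632424926 yaw 0.08665507413912543 0.08473266221395652
tin lid [ 0.55682919 -0.01361381  0.12      ] knob [array([ 0.56673434, -0.01126649,  0.2       ]), array([ 0.55755392, -0.01079478,  0.27      ])]
```

```bash
cat >> h.py <<'E'
RO=np.array([.559,-.012]);YAW=.0857
def rig(x,y): 
    c,s=np.cos(YAW),np.sin(YAW); return RO+[c*x-s*y,s*x+c*y]
def Rdown(th): # tool y at world angle th, z down
    y=np.array([np.cos(th),np.sin(th),0]);z=np.array([0,0,-1.]);return np.c_[np.cross(y,z),y,z]
def rel(*targets):
    s=env.read_state();R0=Ro.from_rotvec(s['orientation']).as_matrix();p=s['position']
    print('t',round(s['t'],2),'at',p.round(4),'tooly',round(float(np.arctan2(R0[1,1],R0[0,1])),3),'F',s['force'].round(1),'op',round(float(s['opening']),4),'q',s['qpos'].round(2))
    for (x,y,z,th) in targets:
        print((x,y,z,th),'-> xyz',(R0.T@(np.array([x,y,z])-p)*100).round(2),'ang',Ro.from_matrix(R0.T@Rdown(th)).as_rotvec().round(3))
E
python3 - <<'E'
from h import *
rel((.5935,-.3315,.30,YAW),(.5935,-.39,.30,YAW))
E
```

```text
t 1.55 at [ 0.2757 -0.6161  0.3027] tooly -1.15 F [ 0.9 -0.8  1.2] op 0.0878 q [ 1.04  0.48  0.02  1.56 -0.01  1.11 -0.08]
(0.5935, -0.3315, 0.3, 0.0857) -> xyz [ 40.63 -13.     0.27] ang [ 0.     0.    -1.236]
(0.5935, -0.39, 0.3, 0.0857) -> xyz [38.24 -7.66  0.27] ang [ 0.     0.    -1.236]
```

Request:
carry_out(
  targets=[
    {"xyz":[20,-8,0],"angular":[0,0,-0.6],"claw":0.82},
    {"xyz":[38.2,-7.7,0.3],"angular":[0,0,-1.236],"claw":0.82},
    {"xyz":[38.2,-7.7,0.3],"angular":[0,0,-1.236],"claw":0.82},
    {"xyz":[38.2,-7.7,0.3],"angular":[0,0,-1.236],"claw":0.82},
    {"xyz":[38.2,-7.7,0.3],"angular":[0,0,-1.236],"claw":0.82},
    {"xyz":[38.2,-7.7,0.3],"angular":[0,0,-1.236],"claw":0.82},
    {"xyz":[38.2,-7.7,0.3],"angular":[0,0,-1.236],"claw":0.82},
    {"xyz":[38.2,-7.7,0.3],"angular":[0,0,-1.236],"claw":0.82},
    {"xyz":[38.2,-7.7,0.3],"angular":[0,0,-1.236],"claw":0.82},
    {"xyz":[38.2,-7.7,0.3],"angular":[0,0,-1.236],"claw":0.82},
  ],
)

```text
t: 2.8
position: [0.5916, -0.3915, 0.2998]
orientation: [2.128, 2.311, -0.002]
force: [-0.5, -0.2, -0.4]
opening: 0.0719
```

```bash
python3 - <<'E'
from h import *
s=env.read_state()
snap('wrist','w1.png')
rel((.5935,-.3315,.106,YAW))
print(wproj(s,[[.5935,-.3315,.072],[.4995,-.37,.072]]))
E
```

```text
t 2.85 at [ 0.5918 -0.3912  0.2998] tooly 0.083 F [-0.1 -0.8 -0.1] op 0.0722 q [ 0.7   0.56 -0.31  1.45  0.18  1.17  0.44]
(0.5935, -0.3315, 0.106, 0.0857) -> xyz [ 5.95  0.67 19.38] ang [-0.     0.001 -0.003]
[[332.32500496 144.00330756]
 [207.32894093 184.30045726]]
```

View pics/w1.png

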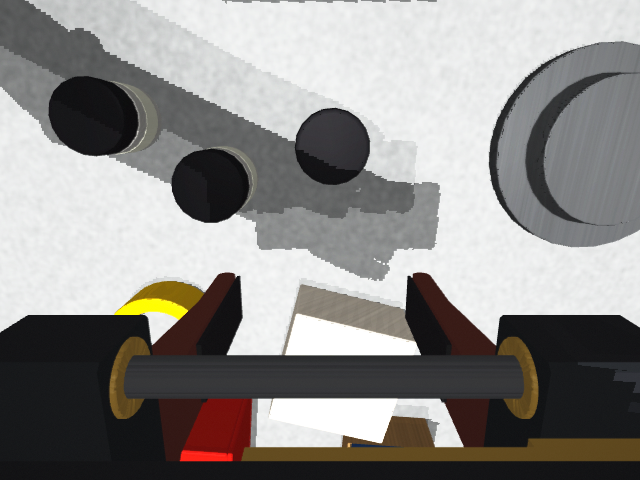

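The wrist view shows the black-capped can at (332,145), and I predicted (332,144). Its cap is black and the body bare, so it's the right kind of can, and I'm grasping it.

Request:
carry_out(
  targets=[
    {"xyz":[5.9,0.6,5],"angular":[0,0,0],"claw":0.82},
    {"xyz":[5.9,0.6,8],"angular":[0,0,0],"claw":0.82},
    {"xyz":[5.9,0.6,13],"angular":[0,0,0],"claw":0.82},
    {"xyz":[5.9,0.6,17.5],"angular":[0,0,0],"claw":0.82},
    {"xyz":[5.9,0.6,19.4],"angular":[0,0,0],"claw":0.82},
    {"xyz":[5.9,0.6,19.4],"angular":[0,0,0],"claw":0.82},
    {"xyz":[5.9,0.6,19.4],"angular":[0,0,0],"claw":0.3},
    {"xyz":[5.9,0.6,19.4],"angular":[0,0,0],"claw":0.3},
    {"xyz":[5.9,0.6,19.4],"angular":[0,0,0],"claw":0.3},
    {"xyz":[5.9,0.6,19.4],"angular":[0,0,0],"claw":0.3},
  ],
)

```text
t: 4.1
position: [0.5947, -0.3312, 0.1078]
orientation: [2.122, 2.312, 0.001]
force: [-0.7, 1.1, 7.9]
opening: 0.0578
```

```bash
python3 - <<'E'
from h import *
x,y=rig(50,-110) if 0 else rig(.05,-.11)
s=env.read_state(); p=s['position']
rel((*p[:2],.24,YAW),(x,y,.24,YAW),(x,y,.167,YAW),(x,y,.16,YAW))
E
```

```text
t 4.1 at [ 0.5947 -0.3312  0.1078] tooly 0.086 F [-0.7  1.1  7.9] op 0.0578 q [ 0.62  0.72 -0.29  1.66  0.26  0.8   0.3 ]
(np.float64(0.5946820875375235), np.float64(-0.3311601504860603), 0.24, 0.0857) -> xyz [ -0.02   0.03 -13.22] ang [ 0.002  0.002 -0.   ]
(np.float64(0.6182319649196305), np.float64(-0.1173165434856256), 0.24, 0.0857) -> xyz [ 21.08   4.2  -13.25] ang [ 0.002  0.002 -0.   ]
(np.float64(0.6182319649196305), np.float64(-0.1173165434856256), 0.167, 0.0857) -> xyz [21.09  4.19 -5.95] ang [ 0.002  0.002 -0.   ]
(np.float64(0.6182319649196305), np.float64(-0.1173165434856256), 0.16, 0.0857) -> xyz [21.1   4.19 -5.25] ang [ 0.002  0.002 -0.   ]
```

Request:
carry_out(
  targets=[
    {"xyz":[0,0,-5],"angular":[0,0,0],"claw":0.3},
    {"xyz":[0,0,-10],"angular":[0,0,0],"claw":0.3},
    {"xyz":[3,0.5,-13],"angular":[0,0,0],"claw":0.3},
    {"xyz":[8,1.5,-13.2],"angular":[0,0,0],"claw":0.3},
    {"xyz":[13,2.5,-13.2],"angular":[0,0,0],"claw":0.3},
    {"xyz":[18,3.5,-13.2],"angular":[0,0,0],"claw":0.3},
    {"xyz":[21.1,4.2,-13.2],"angular":[0,0,0],"claw":0.3},
    {"xyz":[21.1,4.2,-13.2],"angular":[0,0,0],"claw":0.3},
    {"xyz":[21.1,4.2,-13.2],"angular":[0,0,0],"claw":0.3},
  ],
)

```text
t: 5.22
position: [0.6173, -0.1177, 0.2377]
orientation: [2.124, 2.314, -0.001]
force: [0.0, -0.7, -3.0]
opening: 0.0576
```

```bash
python3 - <<'E'
from h import *
x,y=rig(.05,-.11)
rel((x,y,.24,YAW),(x,y,.16,YAW))
im=snap('scene','s1.png'); cv2.imwrite('pics/s1c.png',cv2.resize(im[100:340,170:420],None,fx=3,fy=2.5))
E
```

```text
t 5.22 at [ 0.6173 -0.1177  0.2377] tooly 0.085 F [ 0.  -0.7 -3. ] op 0.0576 q [ 0.36  0.49 -0.37  1.71  0.21  0.97 -0.  ]
(np.float64(0.6182319649196305), np.float64(-0.1173165434856256), 0.24, 0.0857) -> xyz [ 0.03  0.09 -0.23] ang [-0.     0.001 -0.   ]
(np.float64(0.6182319649196305), np.float64(-0.1173165434856256), 0.16, 0.0857) -> xyz [0.04 0.1  7.77] ang [-0.     0.001 -0.   ]
```

View pics/s1c.png

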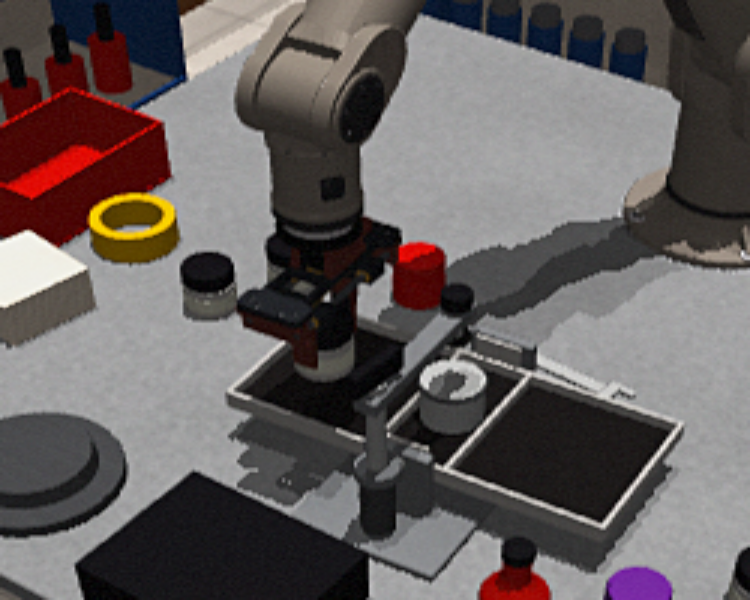

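Scene view: the can is held at crop (325,345), over the right half of the tray and clear of the bar. Lowering it now.

Request:
carry_out(
  targets=[
    {"xyz":[0,0.1,3],"angular":[0,0,0],"claw":0.3},
    {"xyz":[0,0.1,5.5],"angular":[0,0,0],"claw":0.3},
    {"xyz":[0,0.1,6.5],"angular":[0,0,0],"claw":0.3},
    {"xyz":[0,0.1,7.2],"angular":[0,0,0],"claw":0.3},
    {"xyz":[0,0.1,7.7],"angular":[0,0,0],"claw":0.3},
    {"xyz":[0,0.1,7.8],"angular":[0,0,0],"claw":0.3},
  ],
)

```text
t: 6.02
position: [0.6191, -0.1164, 0.1604]
orientation: [2.123, 2.314, 0.001]
force: [-0.7, 0.6, 0.8]
opening: 0.0576
```

Request:
carry_out(
  targets=[
    {"xyz":[0,0,0],"angular":[0,0,0],"claw":0.76},
    {"xyz":[0,0,0],"angular":[0,0,0],"claw":0.82},
    {"xyz":[0,0,0],"angular":[0,0,0],"claw":0.82},
    {"xyz":[0,0,-4],"angular":[0,0,0],"claw":0.82},
    {"xyz":[0,0,-9],"angular":[0,0,0],"claw":0.82},
    {"xyz":[0,0,-15],"angular":[0,0,0],"claw":0.82},
    {"xyz":[0,0,-21],"angular":[0,0,0],"claw":0.82},
    {"xyz":[0,0,-26],"angular":[0,0,0],"claw":0.82},
    {"xyz":[0,0,-26],"angular":[0,0,0],"claw":0.82},
    {"xyz":[0,0,-26],"angular":[0,0,0],"claw":0.82},
  ],
)

```text
t: 7.28
position: [0.6183, -0.1167, 0.419]
orientation: [-2.124, -2.315, 0.001]
force: [-1.3, 0.4, -1.5]
opening: 0.0721
```

```bash
python3 - <<'E'
from h import *
s=env.read_state()
snap('wrist','w2.png')
im=snap('scene','s2.png'); cv2.imwrite('pics/s2c.png',cv2.resize(im[100:340,170:420],None,fx=3,fy=2.5))
rel((.583,.30,.42,YAW),(.583,.30,.30,YAW))
x=rig(.05,-.11);print(wproj(s,[[*x,.125]]))
E
```

```text
t 7.38 at [ 0.618  -0.1167  0.4179] tooly 0.086 F [0.5 0.6 0.1] op 0.0724 q [ 0.38  0.35 -0.4   1.5   0.14  1.32  0.06]
(0.583, 0.3, 0.42, 0.0857) -> xyz [41.81  0.09 -0.19] ang [-0.003 -0.001  0.   ]
(0.583, 0.3, 0.3, 0.0857) -> xyz [41.81  0.13 11.81] ang [-0.003 -0.001  0.   ]
[[323.28343776 206.29387085]]
```

View pics/s2c.png

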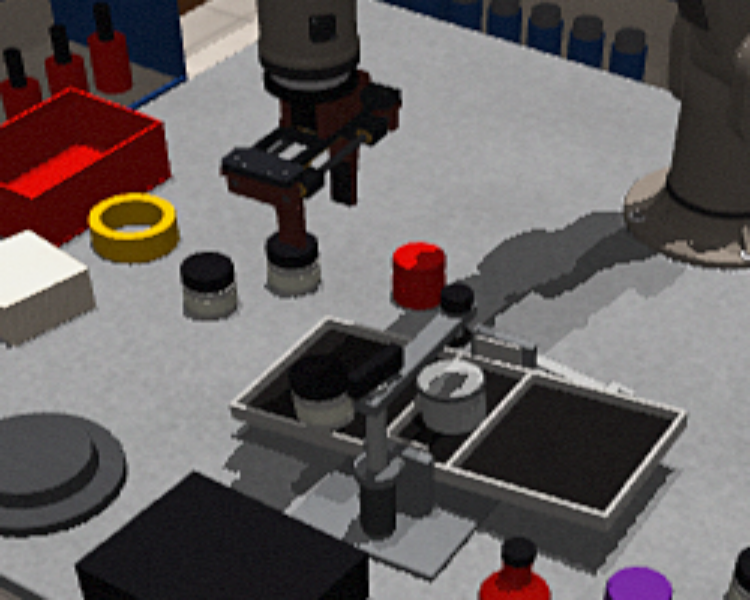

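View pics/w2.png

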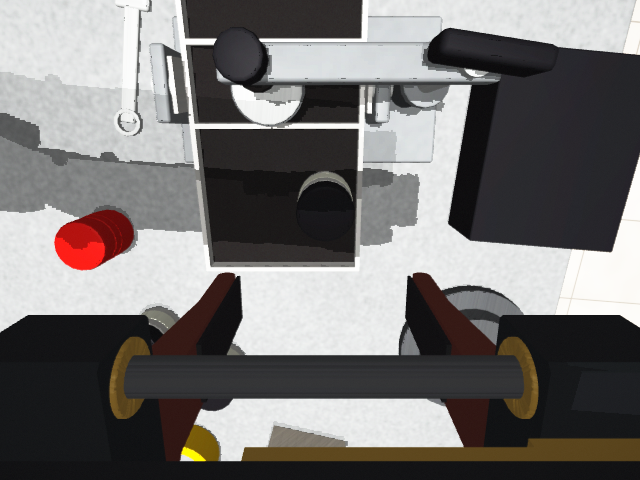

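The can stands on the tray at (325,207), as predicted. Crossing above the knob to the left side.

Request:
carry_out(
  targets=[
    {"xyz":[6,0,0],"angular":[0,0,0],"claw":0.82},
    {"xyz":[12,0,0],"angular":[0,0,0],"claw":0.82},
    {"xyz":[18,0,0],"angular":[0,0,0],"claw":0.82},
    {"xyz":[24,0,0],"angular":[0,0,0],"claw":0.82},
    {"xyz":[30,0,2],"angular":[0,0,0],"claw":0.82},
    {"xyz":[35,0,5],"angular":[0,0,0],"claw":0.82},
    {"xyz":[39,0,9],"angular":[0,0,0],"claw":0.82},
    {"xyz":[40,0,11.8],"angular":[0,0,0],"claw":0.82},
    {"xyz":[40,0,11.8],"angular":[0,0,0],"claw":0.82},
    {"xyz":[40,0,11.8],"angular":[0,0,0],"claw":0.82},
  ],
)

```text
t: 8.62
position: [0.5848, 0.2811, 0.3021]
orientation: [2.125, 2.313, -0.0]
force: [0.2, 1.3, -0.2]
opening: 0.0721
```

```bash
python3 - <<'E'
from h import *
s=env.read_state()
snap('wrist','w3.png')
rel((.583,.343,.106,YAW))
print(wproj(s,[[.583,.343,.072],[.499,.369,.072],[.388,.3535,.072]]))
E
```

```text
t 8.68 at [0.5852 0.281  0.3028] tooly 0.084 F [-0.1 -0.   0. ] op 0.0721 q [-0.17  0.49 -0.52  1.59  0.26  1.13 -0.67]
(0.583, 0.343, 0.106, 0.0857) -> xyz [ 6.19  0.28 19.68] ang [ 0.002 -0.    -0.001]
[[327.47950878 141.05764603]
 [217.39511789  94.98212204]
 [ 67.42132612 103.36844005]]
```

View pics/w3.png

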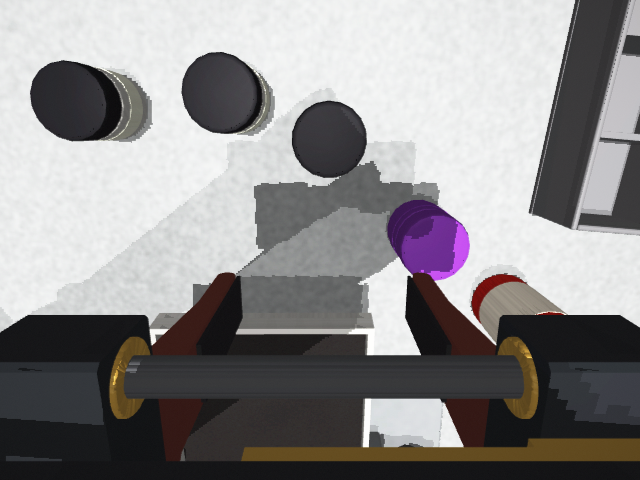

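The black-capped can is at (329,139), close to the prediction, and the purple look-alike is at (430,240). Grasping the can.

Request:
carry_out(
  targets=[
    {"xyz":[6.2,0.2,1],"angular":[0,0,0],"claw":0.82},
    {"xyz":[6.2,0.3,7],"angular":[0,0,0],"claw":0.82},
    {"xyz":[6.2,0.3,13],"angular":[0,0,0],"claw":0.82},
    {"xyz":[6.2,0.3,17.5],"angular":[0,0,0],"claw":0.82},
    {"xyz":[6.2,0.3,19.6],"angular":[0,0,0],"claw":0.82},
    {"xyz":[6.2,0.3,19.6],"angular":[0,0,0],"claw":0.82},
    {"xyz":[6.2,0.3,19.6],"angular":[0,0,0],"claw":0.3},
    {"xyz":[6.2,0.3,19.6],"angular":[0,0,0],"claw":0.3},
    {"xyz":[6.2,0.3,19.6],"angular":[0,0,0],"claw":0.3},
    {"xyz":[6.2,0.3,19.6],"angular":[0,0,0],"claw":0.3},
  ],
)

```text
t: 9.93
position: [0.5832, 0.3448, 0.1081]
orientation: [2.123, 2.314, 0.006]
force: [0.1, -1.0, 7.0]
opening: 0.0577
```

```bash
python3 - <<'E'
from h import *
x,y=rig(.05,.11)
rel((x,y,.24,YAW),(x,y,.167,YAW))
E
```

```text
t 9.93 at [0.5832 0.3448 0.1081] tooly 0.086 F [ 0.1 -1.   7. ] op 0.0577 q [-0.32  0.74 -0.45  1.66  0.41  0.84 -0.85]
(np.float64(0.5994010352817418), np.float64(0.1018760569573932), 0.24, 0.0857) -> xyz [-24.32  -0.41 -13.23] ang [ 0.004 -0.002 -0.   ]
(np.float64(0.5994010352817418), np.float64(0.1018760569573932), 0.167, 0.0857) -> xyz [-24.33  -0.44  -5.93] ang [ 0.004 -0.002 -0.   ]
```

Request:
carry_out(
  targets=[
    {"xyz":[0,0,-5],"angular":[0,0,0],"claw":0.3},
    {"xyz":[0,0,-10],"angular":[0,0,0],"claw":0.3},
    {"xyz":[-3,0,-13],"angular":[0,0,0],"claw":0.3},
    {"xyz":[-9,-0.1,-13.2],"angular":[0,0,0],"claw":0.3},
    {"xyz":[-15,-0.2,-13.2],"angular":[0,0,0],"claw":0.3},
    {"xyz":[-21,-0.4,-13.2],"angular":[0,0,0],"claw":0.3},
    {"xyz":[-24.3,-0.4,-13.2],"angular":[0,0,0],"claw":0.3},
    {"xyz":[-24.3,-0.4,-13.2],"angular":[0,0,0],"claw":0.3},
    {"xyz":[-24.3,-0.4,-10],"angular":[0,0,0],"claw":0.3},
    {"xyz":[-24.3,-0.4,-8],"angular":[0,0,0],"claw":0.3},
    {"xyz":[-24.3,-0.4,-7],"angular":[0,0,0],"claw":0.3},
    {"xyz":[-24.3,-0.4,-6],"angular":[0,0,0],"claw":0.3},
  ],
)

```text
t: 11.42
position: [0.599, 0.1017, 0.1658]
orientation: [2.123, 2.315, -0.0]
force: [-2.6, -4.0, 6.4]
opening: 0.0575
```

Request:
carry_out(
  targets=[
    {"xyz":[0,0,0],"angular":[0,0,0],"claw":0.3},
  ],
)

```text
t: 11.55
position: [0.5988, 0.1019, 0.1657]
orientation: [-2.123, -2.315, 0.0]
force: [-2.9, -0.3, 3.7]
opening: 0.0575
```

```bash
python3 - <<'E'
from h import *
x,y=rig(.05,.11)
rel((x,y,.168,YAW))
im=snap('scene','s3.png'); cv2.imwrite('pics/s3c.png',cv2.resize(im[100:340,200:450],None,fx=3,fy=2.5))
E
```

```text
t 11.55 at [0.5988 0.1019 0.1657] tooly 0.086 F [-2.9 -0.3  3.7] op 0.0575 q [ 0.08  0.57 -0.47  1.81  0.33  0.84 -0.46]
(np.float64(0.5994010352817418), np.float64(0.1018760569573932), 0.168, 0.0857) -> xyz [-0.01  0.06 -0.23] ang [-0. -0.  0.]
```

View pics/s3c.png

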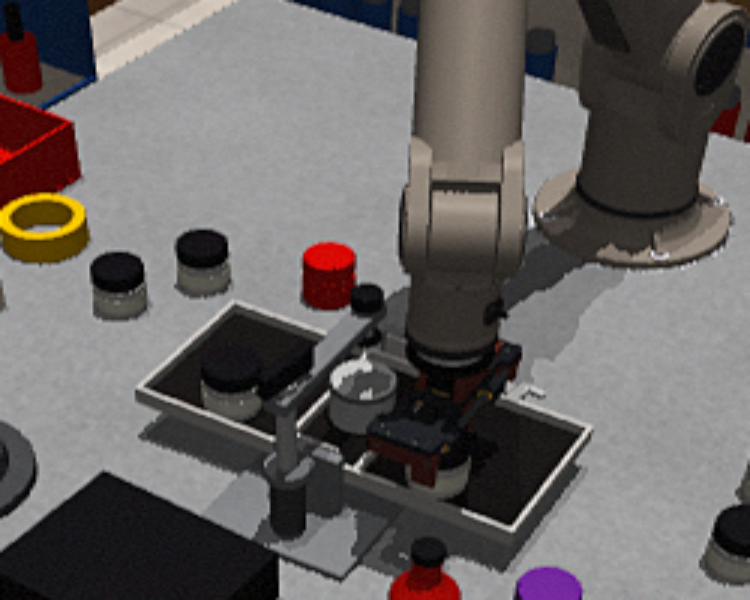

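Tray now looks level, and the can rests on its left half at crop (437,475). Releasing.

Request:
carry_out(
  targets=[
    {"xyz":[0,0,-0.2],"angular":[0,0,0],"claw":0.76},
    {"xyz":[0,0,-0.2],"angular":[0,0,0],"claw":0.82},
    {"xyz":[0,0,-0.2],"angular":[0,0,0],"claw":0.82},
    {"xyz":[0,0,-4],"angular":[0,0,0],"claw":0.82},
    {"xyz":[0,0,-9],"angular":[0,0,0],"claw":0.82},
    {"xyz":[0,0,-13.5],"angular":[0,0,0],"claw":0.82},
    {"xyz":[0,0,-13.5],"angular":[0,0,0],"claw":0.82},
  ],
)

```text
t: 12.48
position: [0.6005, 0.1023, 0.3049]
orientation: [2.121, 2.311, 0.01]
force: [-1.4, 0.1, -0.7]
opening: 0.0719
```

```bash
python3 - <<'E'
from h import *
s=env.read_state()
snap('wrist','w4.png')
im=snap('top','t4.png')
rel((.499,.31,.30,YAW),(.499,.369,.106,YAW))
print(wproj(s,[[*rig(.05,.11),.132]]))
for g in [(180,277),(185,318),(445,274),(430,307)]: print(capfind(im,'top',g))
cv2.imwrite('pics/t4c.png',cv2.resize(im[200:310,225:405],None,fx=4,fy=4))
E
```

```text
t 12.57 at [0.5987 0.1014 0.3007] tooly 0.086 F [ 0.  -0.5 -0. ] op 0.0721 q [ 0.13  0.42 -0.52  1.7   0.23  1.09 -0.38]
(0.499, 0.31, 0.3, 0.0857) -> xyz [21.64 -8.15  0.06] ang [0.001 0.    0.   ]
(0.499, 0.369, 0.106, 0.0857) -> xyz [27.53 -7.65 19.45] ang [0.001 0.    0.   ]
[[318.97100994 240.43526277]]
(array([179.8, 277.2]), 368, array([0.4987, 0.3652]))
(array([184.4, 317.3]), 376, array([0.3881, 0.3502]))
(array([444.7, 274.5]), 356, array([ 0.4986, -0.3712]))
(array([429.5, 306.8]), 359, array([ 0.4098, -0.3256]))
```

View pics/w4.png

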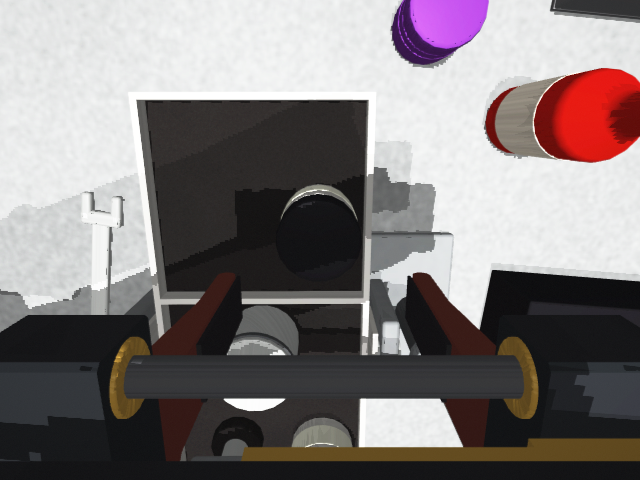

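View pics/t4c.png

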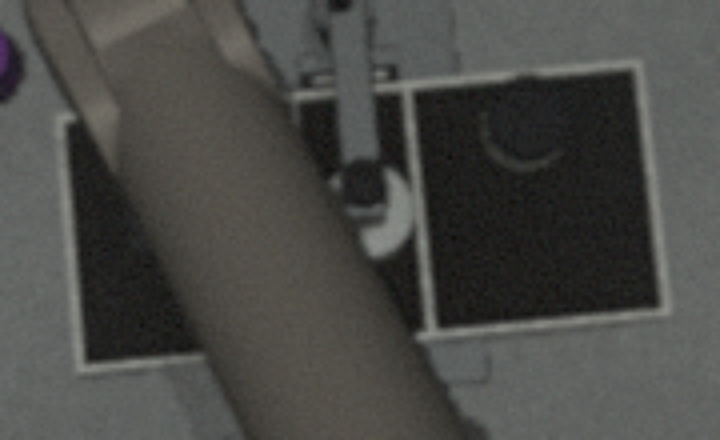

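Both cans are standing, the tray looks level, and the remaining cans haven't moved. Next is the left can at (.499,.369).

Request:
carry_out(
  targets=[
    {"xyz":[6,-1.7,0],"angular":[0,0,0],"claw":0.82},
    {"xyz":[12,-3.4,0],"angular":[0,0,0],"claw":0.82},
    {"xyz":[18,-5,0],"angular":[0,0,0],"claw":0.82},
    {"xyz":[24,-6.7,0],"angular":[0,0,0],"claw":0.82},
    {"xyz":[27.5,-7.6,2],"angular":[0,0,0],"claw":0.82},
    {"xyz":[27.5,-7.6,6],"angular":[0,0,0],"claw":0.82},
    {"xyz":[27.5,-7.6,11],"angular":[0,0,0],"claw":0.82},
    {"xyz":[27.5,-7.6,16],"angular":[0,0,0],"claw":0.82},
    {"xyz":[27.5,-7.6,19.2],"angular":[0,0,0],"claw":0.82},
    {"xyz":[27.5,-7.6,19.4],"angular":[0,0,0],"claw":0.82},
    {"xyz":[27.5,-7.6,19.4],"angular":[0,0,0],"claw":0.82},
  ],
)

```text
t: 13.95
position: [0.4994, 0.3692, 0.1068]
orientation: [-2.123, -2.315, 0.0]
force: [-0.0, 0.5, 0.4]
opening: 0.0718
```

Request:
carry_out(
  targets=[
    {"xyz":[0,0,0],"angular":[0,0,0],"claw":0.3},
    {"xyz":[0,0,0],"angular":[0,0,0],"claw":0.3},
    {"xyz":[0,0,0],"angular":[0,0,0],"claw":0.3},
    {"xyz":[0,0,0],"angular":[0,0,0],"claw":0.3},
  ],
)

```text
t: 14.45
position: [0.5, 0.3694, 0.108]
orientation: [2.124, 2.314, 0.003]
force: [0.6, -0.5, 7.0]
opening: 0.0578
```

```bash
python3 - <<'E'
from h import *
x,y=rig(-.05,.11)
rel((x,y,.24,YAW),(x,y,.16,YAW))
E
```

```text
t 14.45 at [0.5    0.3694 0.108 ] tooly 0.086 F [ 0.6 -0.5  7. ] op 0.0578 q [-0.37  0.68 -0.5   1.8   0.44  0.78 -1.01]
(np.float64(0.4997680350803696), np.float64(0.09331654348562561), 0.24, 0.0857) -> xyz [-27.49  -2.37 -13.23] ang [ 0.002 -0.001  0.   ]
(np.float64(0.4997680350803696), np.float64(0.09331654348562561), 0.16, 0.0857) -> xyz [-27.5   -2.38  -5.23] ang [ 0.002 -0.001  0.   ]
```

Request:
carry_out(
  targets=[
    {"xyz":[0,0,-5],"angular":[0,0,0],"claw":0.3},
    {"xyz":[0,0,-10],"angular":[0,0,0],"claw":0.3},
    {"xyz":[-4,-0.3,-13],"angular":[0,0,0],"claw":0.3},
    {"xyz":[-10,-0.8,-13.2],"angular":[0,0,0],"claw":0.3},
    {"xyz":[-16,-1.4,-13.2],"angular":[0,0,0],"claw":0.3},
    {"xyz":[-22,-1.9,-13.2],"angular":[0,0,0],"claw":0.3},
    {"xyz":[-27.5,-2.4,-13.2],"angular":[0,0,0],"claw":0.3},
    {"xyz":[-27.5,-2.4,-13.2],"angular":[0,0,0],"claw":0.3},
    {"xyz":[-27.5,-2.4,-9],"angular":[0,0,0],"claw":0.3},
    {"xyz":[-27.5,-2.4,-7],"angular":[0,0,0],"claw":0.3},
    {"xyz":[-27.5,-2.4,-6],"angular":[0,0,0],"claw":0.3},
    {"xyz":[-27.5,-2.4,-5.3],"angular":[0,0,0],"claw":0.3},
  ],
)

```text
t: 15.95
position: [0.4994, 0.0931, 0.1599]
orientation: [2.123, 2.315, -0.0]
force: [-1.9, -3.5, 5.3]
opening: 0.0575
```

Request:
carry_out(
  targets=[
    {"xyz":[0,0,0],"angular":[0,0,0],"claw":0.3},
    {"xyz":[0,0,0],"angular":[0,0,0],"claw":0.76},
    {"xyz":[0,0,0],"angular":[0,0,0],"claw":0.82},
    {"xyz":[0,0,0],"angular":[0,0,0],"claw":0.82},
    {"xyz":[0,0,-4],"angular":[0,0,0],"claw":0.82},
    {"xyz":[0,0,-10],"angular":[0,0,0],"claw":0.82},
    {"xyz":[0,0,-16],"angular":[0,0,0],"claw":0.82},
    {"xyz":[0,0,-22],"angular":[0,0,0],"claw":0.82},
    {"xyz":[0,0,-26],"angular":[0,0,0],"claw":0.82},
    {"xyz":[0,0,-26],"angular":[0,0,0],"claw":0.82},
  ],
)

```text
t: 17.2
position: [0.5002, 0.0936, 0.4232]
orientation: [2.121, 2.311, 0.008]
force: [-0.6, -0.1, -0.0]
opening: 0.0719
```

```bash
python3 - <<'E'
from h import *
s=env.read_state()
snap('wrist','w5.png')
im=snap('top','t5.png')
rel((.4995,-.3705,.42,YAW),(.4995,-.3705,.106,YAW))
for g in [(185,318),(445,274),(430,307)]: print(capfind(im,'top',g))
E
```

```text
t 17.3 at [0.4989 0.0928 0.4193] tooly 0.086 F [ 0.4 -0.4 -0.5] op 0.0724 q [ 0.24  0.15 -0.61  1.76  0.09  1.26 -0.3 ]
(0.4995, -0.3705, 0.42, 0.0857) -> xyz [-46.16  -3.91  -0.06] ang [-0.  0.  0.]
(0.4995, -0.3705, 0.106, 0.0857) -> xyz [-46.15  -3.91  31.34] ang [-0.  0.  0.]
(array([184.3, 317.3]), 378, array([0.3881, 0.3504]))
(array([444.6, 274.6]), 361, array([ 0.4986, -0.371 ]))
(array([429.5, 306.8]), 362, array([ 0.4097, -0.3256]))
```

View pics/w5.png

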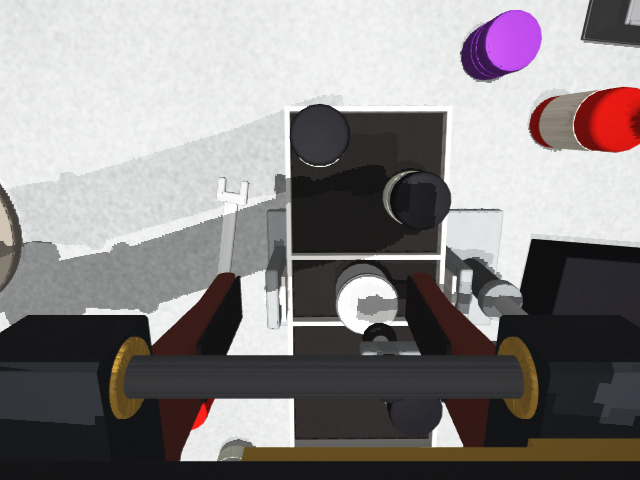

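```bash
cat >> h.py <<'E'
def torig(p):
    d=np.array(p[:2])-RO;c,s=np.cos(YAW),np.sin(YAW);return np.array([c*d[0]+s*d[1],-s*d[0]+c*d[1]])
E
python3 - <<'E'
from h import *
s=env.read_state()
print(torig(wback(s,(320,135),.116)),torig(wback(s,(418,200),.121)),torig(wback(s,(367,298),.12)))
im=snap('scene','s5.png'); cv2.imwrite('pics/s5c.png',cv2.resize(im[150:340,220:420],None,fx=4,fy=3))
E
```

```text
[-0.05395691  0.17469691] [0.04030162 0.11432087] [-0.00556684  0.01191389]
```

View pics/s5c.png

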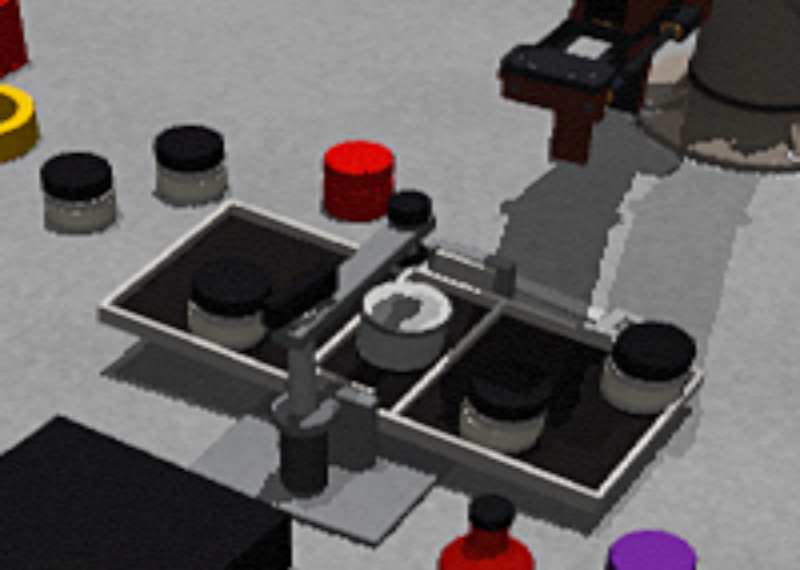

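The front-left can has moved to the tray's left end, at rig (-54, 171) mm. It was either knocked or it slid. It's still upright on the tray, so I'll mirror that layout on the right, with the next can at (-50, -165).

Request:
carry_out(
  targets=[
    {"xyz":[-6,-0.5,0],"angular":[0,0,0],"claw":0.82},
    {"xyz":[-12,-1,0],"angular":[0,0,0],"claw":0.82},
    {"xyz":[-18,-1.5,0],"angular":[0,0,0],"claw":0.82},
    {"xyz":[-24,-2,0],"angular":[0,0,0],"claw":0.82},
    {"xyz":[-30,-2.5,0],"angular":[0,0,0],"claw":0.82},
    {"xyz":[-36,-3,2],"angular":[0,0,0],"claw":0.82},
    {"xyz":[-41,-3.5,5],"angular":[0,0,0],"claw":0.82},
    {"xyz":[-45,-3.9,9],"angular":[0,0,0],"claw":0.82},
    {"xyz":[-46.2,-3.9,14],"angular":[0,0,0],"claw":0.82},
    {"xyz":[-46.2,-3.9,20],"angular":[0,0,0],"claw":0.82},
    {"xyz":[-46.2,-3.9,22],"angular":[0,0,0],"claw":0.82},
    {"xyz":[-46.2,-3.9,22],"angular":[0,0,0],"claw":0.82},
  ],
)

```text
t: 18.85
position: [0.4995, -0.3699, 0.1983]
orientation: [-2.121, -2.313, 0.001]
force: [1.1, -0.9, 0.9]
opening: 0.0722
```

```bash
python3 - <<'E'
from h import *
rel((.4995,-.3705,.106,YAW))
im=snap('top','t6.png'); cv2.imwrite('pics/t6c.png',cv2.resize(im[160:340,160:480],None,fx=2.5,fy=2.5))
for g in [(185,318),(445,274),(430,307)]: print(capfind(im,'top',g))
E
```

```text
t 18.85 at [ 0.4995 -0.3699  0.1983] tooly 0.087 F [ 1.1 -0.9  0.9] op 0.0722 q [ 0.74  0.52 -0.27  1.76  0.17  0.89  0.48]
(0.4995, -0.3705, 0.106, 0.0857) -> xyz [-0.08  0.02  9.23] ang [-0.003 -0.002  0.001]
(array([184.2, 317.3]), 353, array([0.3883, 0.3508]))
(array([445.4, 274.1]), 1522, array([ 0.5   , -0.3731]))
(array([429.1, 304.6]), 1078, array([ 0.4158, -0.3246]))
```

View pics/t6c.png

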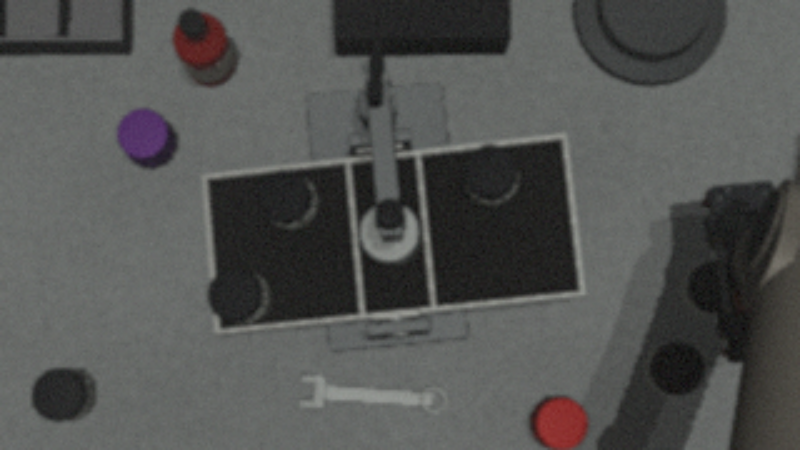

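Request:
carry_out(
  targets=[
    {"xyz":[-0.1,0,5],"angular":[0,0,0],"claw":0.82},
    {"xyz":[-0.1,0,8.8],"angular":[0,0,0],"claw":0.82},
    {"xyz":[-0.1,0,9.2],"angular":[0,0,0],"claw":0.82},
    {"xyz":[-0.1,0,9.2],"angular":[0,0,0],"claw":0.3},
    {"xyz":[-0.1,0,9.2],"angular":[0,0,0],"claw":0.3},
    {"xyz":[-0.1,0,9.2],"angular":[0,0,0],"claw":0.3},
    {"xyz":[-0.1,0,9.2],"angular":[0,0,0],"claw":0.3},
  ],
)

```text
t: 19.77
position: [0.5011, -0.3726, 0.1102]
orientation: [2.122, 2.312, 0.0]
force: [-1.5, -0.1, 8.4]
opening: 0.0579
```

```bash
python3 - <<'E'
from h import *
x,y=rig(-.05,-.165)
rel((x,y,.24,YAW),(x,y,.168,YAW))
E
```

```text
t 19.77 at [ 0.5011 -0.3726  0.1102] tooly 0.086 F [-1.5 -0.1  8.4] op 0.0579 q [ 0.72  0.63 -0.24  1.81  0.22  0.72  0.45]
(np.float64(0.5233066971277305), np.float64(-0.1806742070681479), 0.24, 0.0857) -> xyz [ 18.9    3.89 -13.02] ang [ 0.003  0.002 -0.   ]
(np.float64(0.5233066971277305), np.float64(-0.1806742070681479), 0.168, 0.0857) -> xyz [18.91  3.87 -5.82] ang [ 0.003  0.002 -0.   ]
```

Request:
carry_out(
  targets=[
    {"xyz":[0,0,-5],"angular":[0,0,0],"claw":0.3},
    {"xyz":[0,0,-10],"angular":[0,0,0],"claw":0.3},
    {"xyz":[3,0.5,-13],"angular":[0,0,0],"claw":0.3},
    {"xyz":[8,1.6,-13],"angular":[0,0,0],"claw":0.3},
    {"xyz":[14,2.9,-13],"angular":[0,0,0],"claw":0.3},
    {"xyz":[18.9,3.9,-13],"angular":[0,0,0],"claw":0.3},
    {"xyz":[18.9,3.9,-13],"angular":[0,0,0],"claw":0.3},
    {"xyz":[18.9,3.9,-10],"angular":[0,0,0],"claw":0.3},
    {"xyz":[18.9,3.9,-8],"angular":[0,0,0],"claw":0.3},
    {"xyz":[18.9,3.9,-7],"angular":[0,0,0],"claw":0.3},
    {"xyz":[18.9,3.9,-6],"angular":[0,0,0],"claw":0.3},
    {"xyz":[18.9,3.9,-6],"angular":[0,0,0],"claw":0.3},
  ],
)

```text
t: 21.28
position: [0.5226, -0.1805, 0.1676]
orientation: [-2.124, -2.314, 0.001]
force: [-1.2, 0.3, 0.5]
opening: 0.0576
```

Request:
carry_out(
  targets=[
    {"xyz":[0,0,0.1],"angular":[0,0,0],"claw":0.3},
    {"xyz":[0,0,0.1],"angular":[0,0,0],"claw":0.76},
    {"xyz":[0,0,0.1],"angular":[0,0,0],"claw":0.82},
    {"xyz":[0,0,0.1],"angular":[0,0,0],"claw":0.82},
    {"xyz":[0,0,-4],"angular":[0,0,0],"claw":0.82},
    {"xyz":[0,0,-10],"angular":[0,0,0],"claw":0.82},
    {"xyz":[0,0,-13],"angular":[0,0,0],"claw":0.82},
    {"xyz":[0,0,-13],"angular":[0,0,0],"claw":0.82},
  ],
)

```text
t: 22.28
position: [0.524, -0.1803, 0.3005]
orientation: [2.121, 2.311, 0.004]
force: [0.4, -0.2, -0.3]
opening: 0.0716
```

```bash
python3 - <<'E'
from h import *
s=env.read_state()
snap('wrist','w6.png')
im=snap('scene','s6.png'); cv2.imwrite('pics/s6c.png',cv2.resize(im[150:340,220:420],None,fx=4,fy=3))
rel((.4095,-.325,.30,YAW),(.4095,-.325,.106,YAW))
E
```

```text
t 22.38 at [ 0.5224 -0.1801  0.2972] tooly 0.086 F [ 0.9  1.4 -1.1] op 0.0719 q [ 0.51  0.31 -0.36  1.84  0.12  1.02  0.19]
(0.4095, -0.325, 0.3, 0.0857) -> xyz [-13.47 -12.49  -0.28] ang [-0.  0.  0.]
(0.4095, -0.325, 0.106, 0.0857) -> xyz [-13.47 -12.48  19.12] ang [-0.  0.  0.]
```

View pics/w6.png

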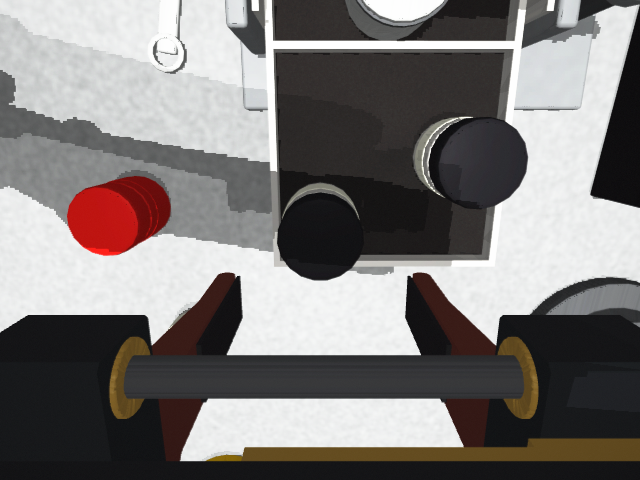

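View pics/s6c.png

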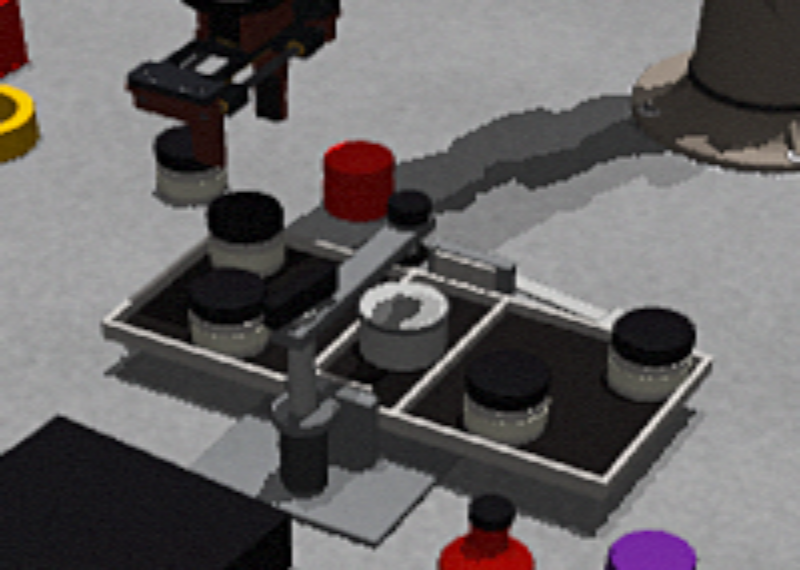

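The right pair stands at wrist pixels (320,235) and (478,162), and the tray is near level. Next, the third right can at (.4095,-.325).

Request:
carry_out(
  targets=[
    {"xyz":[-4,-4,0],"angular":[0,0,0],"claw":0.82},
    {"xyz":[-8,-8,0],"angular":[0,0,0],"claw":0.82},
    {"xyz":[-12,-12,0],"angular":[0,0,0],"claw":0.82},
    {"xyz":[-13.5,-12.5,2],"angular":[0,0,0],"claw":0.82},
    {"xyz":[-13.5,-12.5,7],"angular":[0,0,0],"claw":0.82},
    {"xyz":[-13.5,-12.5,12],"angular":[0,0,0],"claw":0.82},
    {"xyz":[-13.5,-12.5,17],"angular":[0,0,0],"claw":0.82},
    {"xyz":[-13.5,-12.5,19.1],"angular":[0,0,0],"claw":0.82},
    {"xyz":[-13.5,-12.5,19.1],"angular":[0,0,0],"claw":0.82},
    {"xyz":[-13.5,-12.5,19.1],"angular":[0,0,0],"claw":0.82},
  ],
)

```text
t: 23.62
position: [0.4098, -0.3253, 0.1068]
orientation: [-2.124, -2.315, -0.0]
force: [0.5, -0.7, 0.6]
opening: 0.0722
```

```bash
python3 - <<'E'
from h import *
rel((.4095,-.325,.106,YAW))
im=snap('scene','s7.png'); cv2.imwrite('pics/s7c.png',cv2.resize(im[100:290,170:370],None,fx=4,fy=3))
E
```

```text
t 23.62 at [ 0.4098 -0.3253  0.1068] tooly 0.086 F [ 0.5 -0.7  0.6] op 0.0722 q [ 0.73  0.52 -0.22  2.05  0.2   0.59  0.46]
(0.4095, -0.325, 0.106, 0.0857) -> xyz [ 0.03 -0.03  0.08] ang [-0. -0.  0.]
```

View pics/s7c.png

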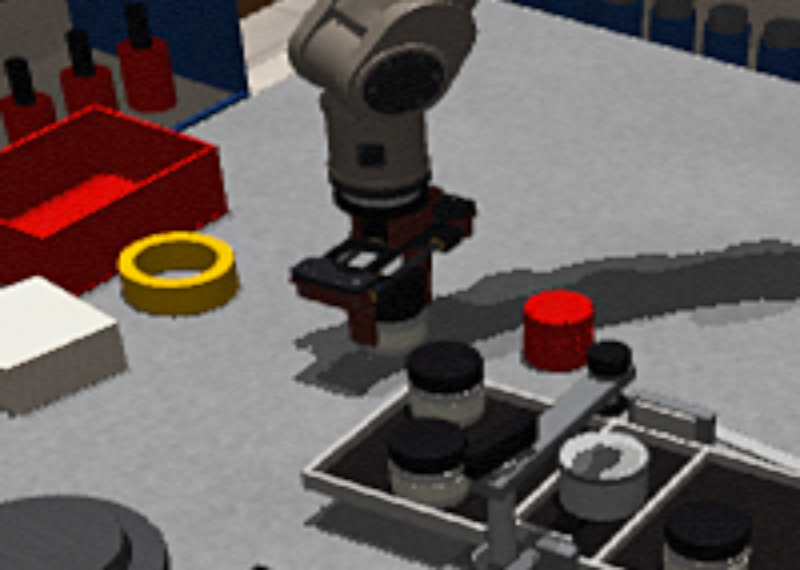

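Request:
carry_out(
  targets=[
    {"xyz":[0,0,0.1],"angular":[0,0,0],"claw":0.3},
    {"xyz":[0,0,0.1],"angular":[0,0,0],"claw":0.3},
    {"xyz":[0,0,0.1],"angular":[0,0,0],"claw":0.3},
    {"xyz":[0,0,0.1],"angular":[0,0,0],"claw":0.3},
    {"xyz":[0,0,-5],"angular":[0,0,0],"claw":0.3},
    {"xyz":[0,0,-10],"angular":[0,0,0],"claw":0.3},
    {"xyz":[0,0,-15],"angular":[0,0,0],"claw":0.3},
    {"xyz":[0,0,-20],"angular":[0,0,0],"claw":0.3},
    {"xyz":[0,0,-20],"angular":[0,0,0],"claw":0.3},
  ],
)

```text
t: 24.8
position: [0.4112, -0.3261, 0.3103]
orientation: [2.119, 2.309, 0.001]
force: [0.1, 1.1, -4.0]
opening: 0.0575
```

```bash
python3 - <<'E'
from h import *
x,y=rig(-.047,-.098)
rel((x,y,.30,YAW),(x,y,.24,YAW),(x,y,.161,YAW))
E
```

```text
t 24.8 at [ 0.4112 -0.3261  0.3103] tooly 0.086 F [ 0.1  1.1 -4. ] op 0.0575 q [ 0.79  0.24 -0.28  1.89  0.08  1.02  0.56]
(np.float64(0.5205608131076873), np.float64(-0.11366331152907551), 0.3, 0.0857) -> xyz [20.23 12.71  1.01] ang [0.006 0.005 0.   ]
(np.float64(0.5205608131076873), np.float64(-0.11366331152907551), 0.24, 0.0857) -> xyz [20.26 12.68  7.01] ang [0.006 0.005 0.   ]
(np.float64(0.5205608131076873), np.float64(-0.11366331152907551), 0.161, 0.0857) -> xyz [20.3  12.63 14.91] ang [0.006 0.005 0.   ]
```

Request:
carry_out(
  targets=[
    {"xyz":[4,2.5,0],"angular":[0,0,0],"claw":0.3},
    {"xyz":[8.5,5.3,0],"angular":[0,0,0],"claw":0.3},
    {"xyz":[13,8.2,0],"angular":[0,0,0],"claw":0.3},
    {"xyz":[17.5,11,0],"angular":[0,0,0],"claw":0.3},
    {"xyz":[20.2,12.7,0],"angular":[0,0,0],"claw":0.3},
    {"xyz":[20.2,12.7,0.5],"angular":[0,0,0],"claw":0.3},
    {"xyz":[20.2,12.7,3],"angular":[0,0,0],"claw":0.3},
    {"xyz":[20.2,12.7,7],"angular":[0,0,0],"claw":0.3},
    {"xyz":[20.2,12.7,10],"angular":[0,0,0],"claw":0.3},
    {"xyz":[20.2,12.7,10],"angular":[0,0,0],"claw":0.3},
  ],
)

```text
t: 26.05
position: [0.5161, -0.114, 0.2034]
orientation: [-2.121, -2.309, 0.007]
force: [-0.2, 0.1, -1.7]
opening: 0.0578
```

```bash
python3 - <<'E'
from h import *
x,y=rig(-.047,-.098)
rel((x,y,.168,YAW),(x,y,.161,YAW))
im=snap('scene','s8.png'); cv2.imwrite('pics/s8c.png',cv2.resize(im[130:320,210:410],None,fx=4,fy=3))
E
```

```text
t 26.05 at [ 0.5161 -0.114   0.2034] tooly 0.085 F [-0.2  0.1 -1.7] op 0.0578 q [ 0.42  0.39 -0.39  1.97  0.2   0.82  0.  ]
(np.float64(0.5205608131076873), np.float64(-0.11366331152907551), 0.168, 0.0857) -> xyz [-0.01  0.47  3.54] ang [-0.007 -0.002 -0.001]
(np.float64(0.5205608131076873), np.float64(-0.11366331152907551), 0.161, 0.0857) -> xyz [-0.01  0.48  4.24] ang [-0.007 -0.002 -0.001]
```

View pics/s8c.png

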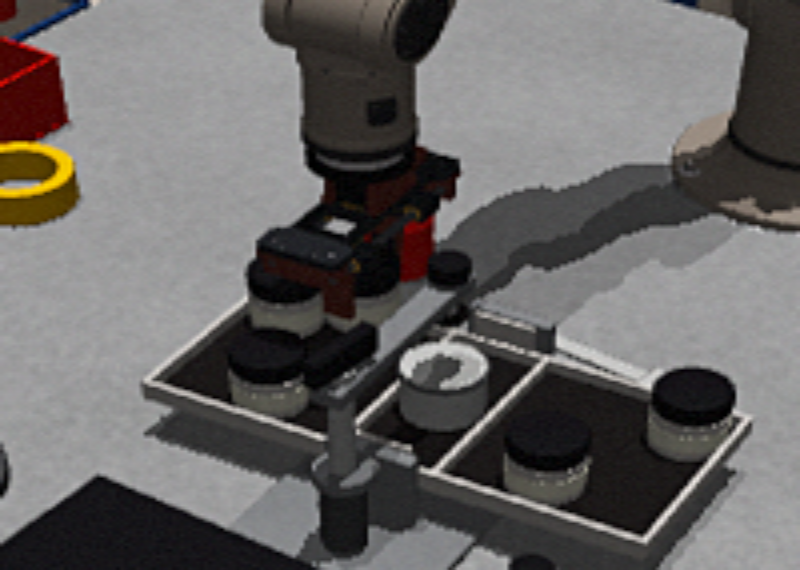

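Request:
carry_out(
  targets=[
    {"xyz":[0,0,0],"angular":[0,0,0],"claw":0.3},
    {"xyz":[0,0,0],"angular":[0,0,0],"claw":0.3},
  ],
)

```text
t: 26.35
position: [0.5196, -0.1134, 0.2079]
orientation: [2.123, 2.313, 0.002]
force: [-0.7, -0.1, -2.2]
opening: 0.058
```

```bash
python3 - <<'E'
from h import *
x,y=rig(-.047,-.098)
rel((x,y,.168,YAW),(x,y,.161,YAW))
E
```

```text
t 26.35 at [ 0.5196 -0.1134  0.2079] tooly 0.086 F [-0.7 -0.1 -2.2] op 0.058 q [ 0.42  0.39 -0.4   1.97  0.2   0.82 -0.  ]
(np.float64(0.5205608131076873), np.float64(-0.11366331152907551), 0.168, 0.0857) -> xyz [-0.03  0.09  3.99] ang [ 0.002  0.001 -0.   ]
(np.float64(0.5205608131076873), np.float64(-0.11366331152907551), 0.161, 0.0857) -> xyz [-0.03  0.09  4.69] ang [ 0.002  0.001 -0.   ]
```

Request:
carry_out(
  targets=[
    {"xyz":[0,0.1,2.5],"angular":[0,0,0],"claw":0.3},
    {"xyz":[0,0.1,3.5],"angular":[0,0,0],"claw":0.3},
    {"xyz":[0,0.1,4.2],"angular":[0,0,0],"claw":0.3},
    {"xyz":[0,0.1,4.7],"angular":[0,0,0],"claw":0.3},
    {"xyz":[0,0.1,4.7],"angular":[0,0,0],"claw":0.3},
    {"xyz":[0,0.1,4.7],"angular":[0,0,0],"claw":0.76},
    {"xyz":[0,0.1,4.7],"angular":[0,0,0],"claw":0.82},
    {"xyz":[0,0.1,4.7],"angular":[0,0,0],"claw":0.82},
    {"xyz":[0,0.1,1],"angular":[0,0,0],"claw":0.82},
    {"xyz":[0,0.1,-5],"angular":[0,0,0],"claw":0.82},
    {"xyz":[0,0.1,-11],"angular":[0,0,0],"claw":0.82},
    {"xyz":[0,0.1,-17],"angular":[0,0,0],"claw":0.82},
  ],
)

```text
t: 27.85
position: [0.5196, -0.113, 0.3788]
orientation: [2.124, 2.315, 0.0]
force: [1.6, 0.8, 0.3]
opening: 0.0719
```

Request:
carry_out(
  targets=[
    {"xyz":[0,0,-5],"angular":[0,0,0],"claw":0.82},
    {"xyz":[0,0,-5],"angular":[0,0,0],"claw":0.82},
  ],
)

```text
t: 28.1
position: [0.5214, -0.1129, 0.4312]
orientation: [2.119, 2.309, 0.007]
force: [-0.4, -0.0, 0.2]
opening: 0.072
```

```bash
python3 - <<'E'
from h import *
s=env.read_state()
snap('wrist','w9.png')
im=snap('top','t9.png')
rel((.3885,.354,.42,YAW),(.3885,.354,.106,YAW))
print(capfind(im,'top',(185,318)))
cv2.imwrite('pics/t9c.png',cv2.resize(im[160:340,160:480],None,fx=2.5,fy=2.5))
E
```

```text
t 28.2 at [ 0.5197 -0.1131  0.4265] tooly 0.086 F [-0.  -0.4  0. ] op 0.0721 q [ 0.47  0.17 -0.43  1.71  0.08  1.28  0.11]
(0.3885, 0.354, 0.42, 0.0857) -> xyz [47.66 -9.06  0.63] ang [0. 0. 0.]
(0.3885, 0.354, 0.106, 0.0857) -> xyz [47.67 -9.07 32.03] ang [0. 0. 0.]
(array([184.5, 317.4]), 380, array([0.3879, 0.35  ]))
```

View pics/w9.png

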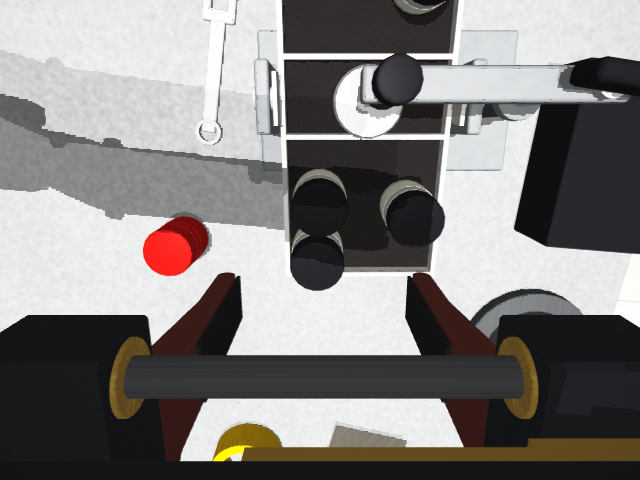

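View pics/t9c.png

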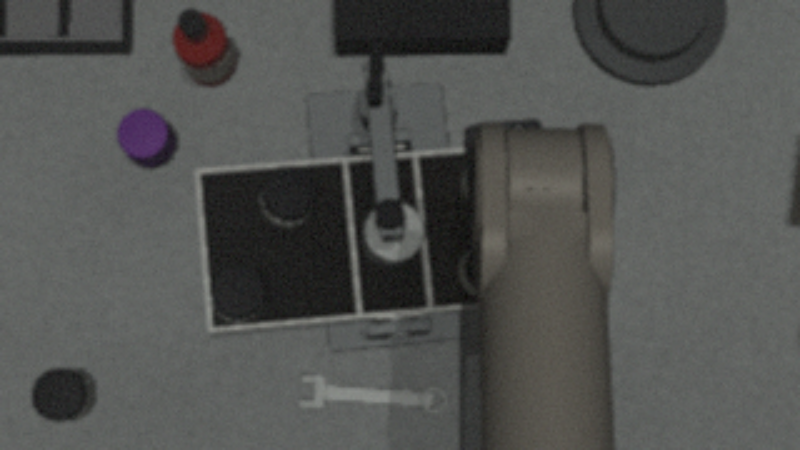

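Three cans now stand on the right at wrist pixels (320,200), (317,262) and (414,217). The last counter can hasn't moved.

Request:
carry_out(
  targets=[
    {"xyz":[6,-1.1,0],"angular":[0,0,0],"claw":0.82},
    {"xyz":[12,-2.2,0],"angular":[0,0,0],"claw":0.82},
    {"xyz":[18,-3.4,0],"angular":[0,0,0],"claw":0.82},
    {"xyz":[24,-4.5,0],"angular":[0,0,0],"claw":0.82},
    {"xyz":[30,-5.6,0],"angular":[0,0,0],"claw":0.82},
    {"xyz":[36,-6.8,2],"angular":[0,0,0],"claw":0.82},
    {"xyz":[42,-8,5],"angular":[0,0,0],"claw":0.82},
    {"xyz":[46,-8.7,9],"angular":[0,0,0],"claw":0.82},
    {"xyz":[47.6,-9.1,14],"angular":[0,0,0],"claw":0.82},
    {"xyz":[47.6,-9.1,20],"angular":[0,0,0],"claw":0.82},
    {"xyz":[47.6,-9.1,22],"angular":[0,0,0],"claw":0.82},
    {"xyz":[47.6,-9.1,22],"angular":[0,0,0],"claw":0.82},
  ],
)

```text
t: 29.7
position: [0.3879, 0.3526, 0.2056]
orientation: [-2.123, -2.314, 0.005]
force: [0.7, -0.5, 0.4]
opening: 0.0718
```

```bash
python3 - <<'E'
from h import *
rel((.3885,.354,.106,YAW))
im=snap('top','t10.png')
cv2.imwrite('pics/t10c.png',cv2.resize(cv2.convertScaleAbs(im[205:300,230:400],alpha=2.5),None,fx=4.6,fy=4.6,interpolation=cv2.INTER_CUBIC))
im=snap('scene','s10.png'); cv2.imwrite('pics/s10c.png',cv2.resize(im[170:330,210:410],None,fx=4,fy=3.6))
E
```

```text
t 29.7 at [0.3879 0.3526 0.2056] tooly 0.086 F [ 0.7 -0.5  0.4] op 0.0718 q [-0.27  0.45 -0.73  1.96  0.39  0.87 -1.12]
(0.3885, 0.354, 0.106, 0.0857) -> xyz [0.15 0.1  9.96] ang [-0.003  0.002  0.   ]
```

View pics/t10c.png

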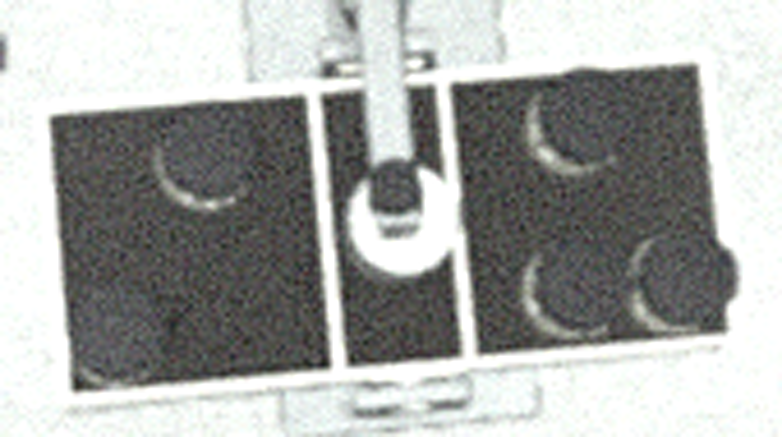

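View pics/s10c.png

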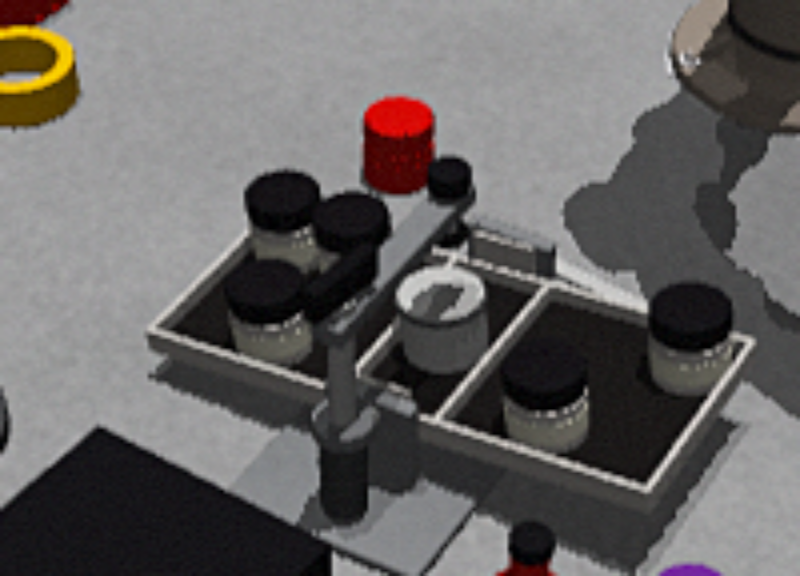

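```bash
python3 - <<'E'
from h import *
for n,p in dict(Lb=(208,150),Lf=(122,335),Rb=(580,115),Rf=(580,285),Ro=(685,280)).items():
    uv=np.array(p)/4.6+[230,205]
    y=-.1
    for _ in range(5):
        w=torig(back('top',uv,.132+.09*y)); y=w[1]+.004
    print(n,(w+[0,.004]).round(4))
E
```

```text
Lb [0.0454 0.108 ]
Lf [-0.0573  0.166 ]
Rb [ 0.0482 -0.1106]
Rf [-0.0517 -0.1   ]
Ro [-0.0542 -0.1619]
```

Request:
carry_out(
  targets=[
    {"xyz":[0,0,5],"angular":[0,0,0],"claw":0.82},
    {"xyz":[0,0,9.5],"angular":[0,0,0],"claw":0.82},
    {"xyz":[0,0,9.9],"angular":[0,0,0],"claw":0.82},
    {"xyz":[0,0,9.9],"angular":[0,0,0],"claw":0.82},
  ],
)

```text
t: 30.3
position: [0.3893, 0.3544, 0.1097]
orientation: [2.124, 2.314, 0.005]
force: [0.2, 0.4, -0.1]
opening: 0.072
```

```bash
python3 - <<'E'
from h import *
rel((.3885,.354,.106,YAW))
E
```

```text
t 30.3 at [0.3893 0.3544 0.1097] tooly 0.086 F [ 0.2  0.4 -0.1] op 0.072 q [-0.36  0.59 -0.63  2.02  0.54  0.7  -1.25]
(0.3885, 0.354, 0.106, 0.0857) -> xyz [-0.03 -0.09  0.37] ang [ 0.002 -0.002 -0.   ]
```

Request:
carry_out(
  targets=[
    {"xyz":[0,0,0.2],"angular":[0,0,0],"claw":0.3},
    {"xyz":[0,0,0.2],"angular":[0,0,0],"claw":0.3},
    {"xyz":[0,0,0.2],"angular":[0,0,0],"claw":0.3},
    {"xyz":[0,0,0.2],"angular":[0,0,0],"claw":0.3},
  ],
)

```text
t: 30.8
position: [0.389, 0.354, 0.1071]
orientation: [2.124, 2.314, 0.003]
force: [-1.6, -1.0, 8.7]
opening: 0.0578
```

```bash
python3 - <<'E'
from h import *
x,y=rig(-.045,.098)
rel((x,y,.26,YAW),(x,y,.17,YAW))
E
```

```text
t 30.8 at [0.389  0.354  0.1071] tooly 0.086 F [-1.6 -1.   8.7] op 0.0578 q [-0.36  0.59 -0.63  2.02  0.54  0.69 -1.25]
(np.float64(0.5057768267070504), np.float64(0.08178855913504933), 0.26, 0.0857) -> xyz [-28.1    9.34 -15.3 ] ang [ 0.002 -0.001 -0.   ]
(np.float64(0.5057768267070504), np.float64(0.08178855913504933), 0.17, 0.0857) -> xyz [-28.11   9.32  -6.3 ] ang [ 0.002 -0.001 -0.   ]
```

Request:
carry_out(
  targets=[
    {"xyz":[0,0,-5],"angular":[0,0,0],"claw":0.3},
    {"xyz":[0,0,-10],"angular":[0,0,0],"claw":0.3},
    {"xyz":[0,0,-15],"angular":[0,0,0],"claw":0.3},
    {"xyz":[-3,1,-19],"angular":[0,0,0],"claw":0.3},
    {"xyz":[-8.5,2.8,-20],"angular":[0,0,0],"claw":0.3},
    {"xyz":[-14,4.6,-20],"angular":[0,0,0],"claw":0.3},
    {"xyz":[-19.5,6.5,-20],"angular":[0,0,0],"claw":0.3},
    {"xyz":[-25,8.3,-20],"angular":[0,0,0],"claw":0.3},
    {"xyz":[-28.1,9.3,-20],"angular":[0,0,0],"claw":0.3},
    {"xyz":[-28.1,9.3,-20],"angular":[0,0,0],"claw":0.3},
    {"xyz":[-28.1,9.3,-16],"angular":[0,0,0],"claw":0.3},
    {"xyz":[-28.1,9.3,-11.5],"angular":[0,0,0],"claw":0.3},
  ],
)

```text
t: 32.3
position: [0.5051, 0.0826, 0.2206]
orientation: [2.122, 2.315, 0.003]
force: [0.6, -0.5, -3.5]
opening: 0.0576
```

Request:
carry_out(
  targets=[
    {"xyz":[0,0,0],"angular":[0,0,0],"claw":0.3},
    {"xyz":[0,0,0],"angular":[0,0,0],"claw":0.3},
  ],
)

```text
t: 32.55
position: [0.5056, 0.0826, 0.2221]
orientation: [2.122, 2.316, 0.002]
force: [0.6, -0.2, -2.7]
opening: 0.0576
```

```bash
python3 - <<'E'
from h import *
x,y=rig(-.045,.098)
rel((x,y,.168,YAW))
im=snap('scene','s11.png'); cv2.imwrite('pics/s11c.png',cv2.resize(im[150:330,230:430],None,fx=4,fy=3.3))
E
```

```text
t 32.55 at [0.5056 0.0826 0.2221] tooly 0.087 F [ 0.6 -0.2 -2.7] op 0.0576 q [ 0.25  0.38 -0.65  1.98  0.3   0.87 -0.47]
(np.float64(0.5057768267070504), np.float64(0.08178855913504933), 0.168, 0.0857) -> xyz [-0.08  0.    5.41] ang [ 0.002 -0.001  0.002]
```

View pics/s11c.png

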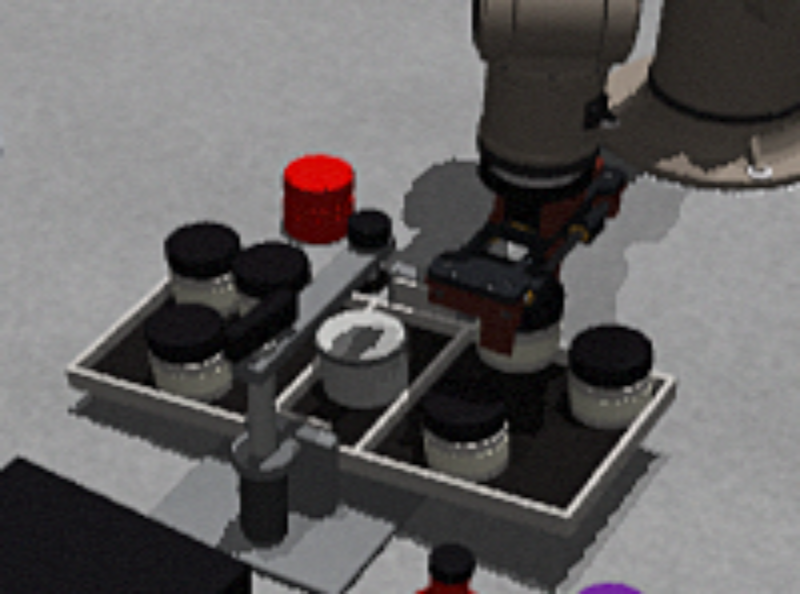

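Clear of everything. Lowering to level height and releasing gently.

Request:
carry_out(
  targets=[
    {"xyz":[-0.1,0,2],"angular":[0,0,0],"claw":0.3},
    {"xyz":[-0.1,0,3.4],"angular":[0,0,0],"claw":0.3},
    {"xyz":[-0.1,0,4.4],"angular":[0,0,0],"claw":0.3},
    {"xyz":[-0.1,0,5.1],"angular":[0,0,0],"claw":0.3},
    {"xyz":[-0.1,0,5.4],"angular":[0,0,0],"claw":0.3},
    {"xyz":[-0.1,0,5.4],"angular":[0,0,0],"claw":0.3},
    {"xyz":[-0.1,0,5.4],"angular":[0,0,0],"claw":0.74},
    {"xyz":[-0.1,0,5.4],"angular":[0,0,0],"claw":0.82},
    {"xyz":[-0.1,0,5.4],"angular":[0,0,0],"claw":0.82},
    {"xyz":[-0.1,0,2],"angular":[0,0,0],"claw":0.82},
    {"xyz":[-0.1,0,-4],"angular":[0,0,0],"claw":0.82},
    {"xyz":[-0.1,0,-10],"angular":[0,0,0],"claw":0.82},
  ],
)

```text
t: 34.1
position: [0.5049, 0.0805, 0.3222]
orientation: [-2.123, -2.315, 0.0]
force: [1.2, -1.1, -0.9]
opening: 0.0721
```

```bash
python3 - <<'E'
from h import *
rel((.42,.25,.42,YAW),(.40,.35,.42,YAW))
E
```

```text
t 34.1 at [0.5049 0.0805 0.3222] tooly 0.086 F [ 1.2 -1.1 -0.9] op 0.0721 q [ 0.32  0.26 -0.7   1.88  0.19  1.07 -0.37]
(0.42, 0.25, 0.42, 0.0857) -> xyz [17.62 -7.   -9.77] ang [-0.001 -0.     0.001]
(0.4, 0.35, 0.42, 0.0857) -> xyz [27.76 -8.13 -9.76] ang [-0.001 -0.     0.001]
```

Request:
carry_out(
  targets=[
    {"xyz":[3,-1,-5],"angular":[0,0,0],"claw":0.5},
    {"xyz":[9,-3,-9],"angular":[0,0,0],"claw":0.3},
    {"xyz":[15,-5,-10],"angular":[0,0,0],"claw":0},
    {"xyz":[21,-6.5,-10],"angular":[0,0,0],"claw":0},
    {"xyz":[27.8,-8,-10],"angular":[0,0,0],"claw":0},
    {"xyz":[27.8,-8,-10],"angular":[0,0,0],"claw":0},
    {"xyz":[27.8,-8,-10],"angular":[0,0,0],"claw":0},
  ],
)

```text
t: 34.98
position: [0.4005, 0.3519, 0.4206]
orientation: [-2.119, -2.318, -0.0]
force: [0.7, -0.4, -0.2]
opening: 0.0055
```

```bash
python3 - <<'E'
from h import *
rel()
im=snap('top','t12.png')
cv2.imwrite('pics/t12c.png',cv2.resize(cv2.convertScaleAbs(im[205:300,230:400],alpha=2.5),None,fx=4.6,fy=4.6,interpolation=cv2.INTER_CUBIC))
im=snap('scene','s12.png'); cv2.imwrite('pics/s12c.png',cv2.resize(im[170:330,225:425],None,fx=4,fy=3.6))
E
```

```text
t 34.98 at [0.4005 0.3519 0.4206] tooly 0.09 F [ 0.7 -0.4 -0.2] op 0.0055 q [-0.09  0.25 -0.89  1.69  0.2   1.29 -0.93]
```

View pics/t12c.png

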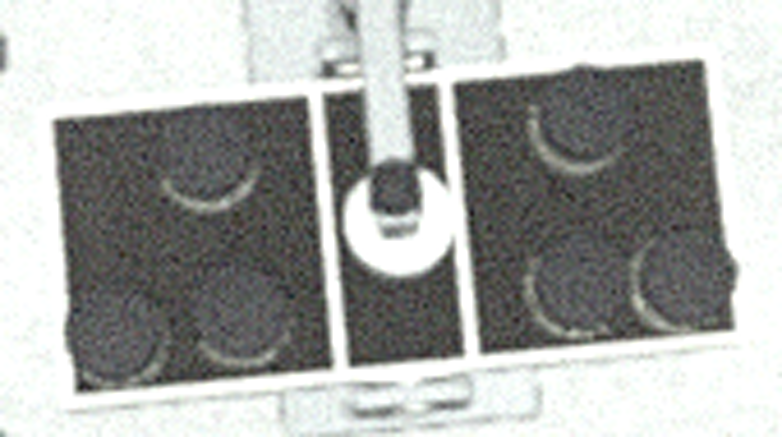

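View pics/s12c.png

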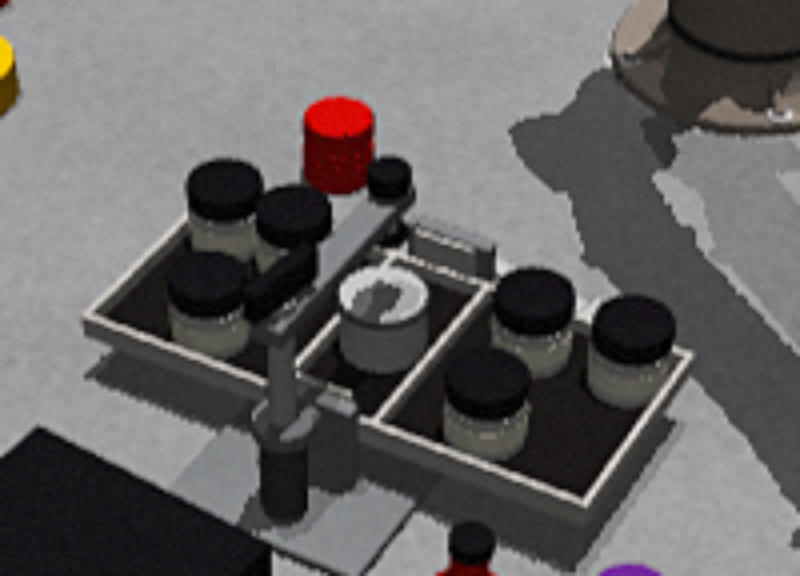

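```bash
cat >> h.py <<'E'
def shift(a,b,c,h=9,s=4,f=8):
    g=lambda i:cv2.resize(cv2.cvtColor(i,cv2.COLOR_BGR2GRAY),None,fx=f,fy=f,interpolation=cv2.INTER_CUBIC)
    x,y=c;A=a[y-h:y+h,x-h:x+h];B=b[y-h-s:y+h+s,x-h-s:x+h+s]
    r=cv2.matchTemplate(g(B),g(A),cv2.TM_CCOEFF_NORMED);_,v,_,l=cv2.minMaxLoc(r);return ((np.array(l)/f)-s).round(2),round(v,3)
E
python3 - <<'E'
from h import *
a=cv2.imread('pics/scene0.png')
# predicted corners
P={n:rig(x,y) for n,(x,y) in dict(Lfront=(-.087,.202),Lback=(.087,.202),Rfront=(-.087,-.202),Rback=(.087,-.202),Lmid=(.0,.202),Rmid=(0,-.202)).items()}
ims=[np.mean([optics.camera('scene').astype(float) for _ in range(4)],0).astype(np.uint8)]
bt=np.mean([optics.camera('top').astype(float) for _ in range(4)],0).astype(np.uint8); at=cv2.imread('pics/top0.png')
cv2.imwrite('pics/s12avg.png',ims[0]);cv2.imwrite('pics/t12avg.png',bt)
for n,p in P.items():
    for c,A,B in (('scene',a,ims[0]),('top',at,bt)):
        uv=proj(c,[*p,.074])[0]; d=proj(c,[*p,.084])[0]-uv
        print(n,c,uv.round(1),'1cm up =',d.round(2),shift(A,B,tuple(int(round(v)) for v in uv)))
E
```

```text
Lfront scene [395.2 269.1] 1cm up = [ 0.4  -2.38] (array([-2.62, -4.  ]), 0.315)
Lfront top [245.3 292. ] 1cm up = [-0.41 -0.19] (array([-0.25,  0.  ]), 0.985)
Lback scene [369.1 309.8] 1cm up = [ 0.31 -2.36] (array([ 0.25, -0.88]), 0.98)
Lback top [240.3 229.6] 1cm up = [-0.43 -0.56] (array([-0.25, -0.12]), 0.994)
Rfront scene [276.9 221.4] 1cm up = [-0.11 -2.38] (array([-4., -4.]), 0.248)
Rfront top [391.5 277.9] 1cm up = [ 0.48 -0.28] (array([-0.25,  0.12]), 0.994)
Rback scene [245.2 255.6] 1cm up = [-0.25 -2.39] (array([0.12, 0.88]), 0.968)
Rback top [384.4 216.1] 1cm up = [ 0.43 -0.64] (array([-0.25,  0.25]), 0.995)
Lmid scene [382.6 288.7] 1cm up = [ 0.36 -2.37] (array([-2.88,  4.  ]), 0.982)
Lmid top [242.8 260.6] 1cm up = [-0.42 -0.38] (array([0.  , 2.88]), 0.997)
Rmid scene [261.5 237.9] 1cm up = [-0.17 -2.39] (array([0.88, 0.12]), 0.997)
Rmid top [387.9 246.8] 1cm up = [ 0.45 -0.46] (array([0.  , 2.12]), 0.996)
```

```bash
python3 - <<'E'
from h import *
a=cv2.imread('pics/scene0.png')
for f in ['s2.png','s5.png','s6.png','s10.png','s12avg.png']:
    b=cv2.imread('pics/'+f); r=[]
    for y in(.202,-.202):
        uv=proj('scene',[*rig(.087,y),.074])[0]; sh,v=shift(a,b,tuple(int(round(t)) for t in uv),s=8); r.append((sh[1]/-2.37*10,sh,v))
    print(f,r,'tilt',(r[0][0]-r[1][0])/404)
b=cv2.imread('pics/t12avg.png')
cv2.imwrite('pics/t13L.png',cv2.resize(cv2.convertScaleAbs(b[215:300,235:320],alpha=4),None,fx=8,fy=7,interpolation=cv2.INTER_CUBIC))
cv2.imwrite('pics/t13R.png',cv2.resize(cv2.convertScaleAbs(b[210:295,315:400],alpha=4),None,fx=8,fy=7,interpolation=cv2.INTER_CUBIC))
E
```

```text
s2.png [(np.float64(17.93248945147679), array([ 0.5 , -4.25]), 0.924), (np.float64(-20.042194092827003), array([1.25, 4.75]), 0.913)] tilt 0.09399674144629652
s5.png [(np.float64(-16.877637130801688), array([-1.25,  4.  ]), 0.912), (np.float64(20.042194092827003), array([-0.88, -4.75]), 0.96)] tilt -0.09138572085056607
s6.png [(np.float64(1.6033755274261603), array([ 0.12, -0.38]), 0.979), (np.float64(-1.6033755274261603), array([0.  , 0.38]), 0.934)] tilt 0.007937502611020596
s10.png [(np.float64(17.93248945147679), array([ 0.5 , -4.25]), 0.924), (np.float64(-19.49367088607595), array([1.25, 4.62]), 0.953)] tilt 0.09263901073651669
s12avg.png [(np.float64(3.713080168776371), array([ 0.25, -0.88]), 0.98), (np.float64(-3.713080168776371), array([0.12, 0.88]), 0.968)] tilt 0.01838158499394243
```

View pics/t13L.png

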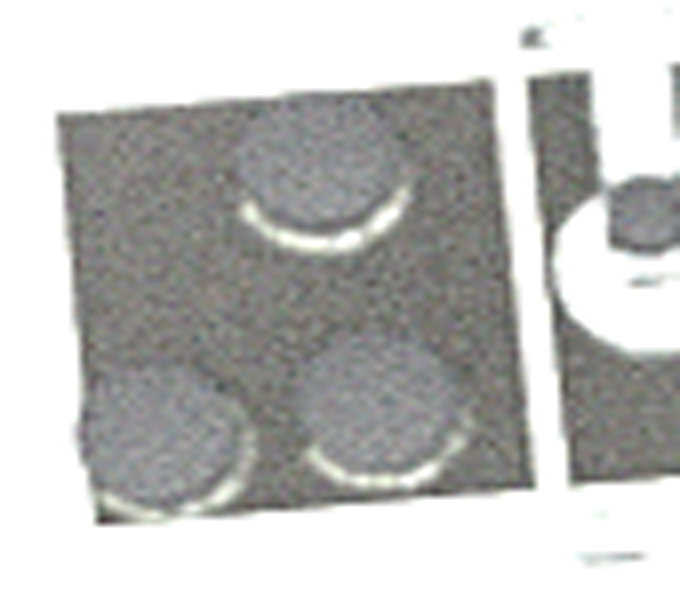

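View pics/t13R.png

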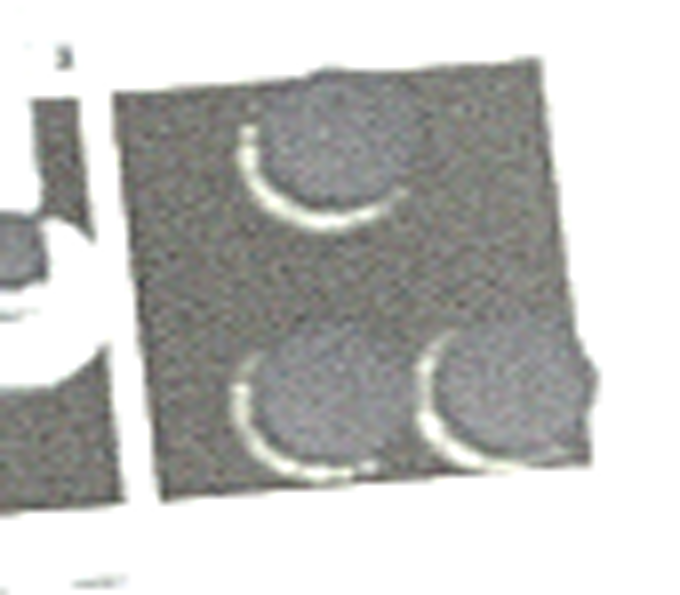

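```bash
python3 - <<'E'
from h import *
S=0
for n,p,o in [('Lf',(158,435),(235,215)),('Lm',(380,400),(235,215)),('Lb',(322,157),(235,215)),('Rb',(337,134),(315,210)),('Rm',(326,393),(315,210)),('Ro',(513,385),(315,210))]:
    uv=np.array(p)/[8,7]+o; y=0
    for _ in range(4):
        w=torig(back('top',uv,.132+.018*y)); y=w[1]+.0008
    S+=y;print(n,w.round(4),round(y,4))
print(S)
E
```

```text
Lf [-0.054   0.1675] 0.1683
Lm [-0.0477  0.0932] 0.094
Lb [0.047  0.1042] 0.105
Rb [ 0.0491 -0.1169] -0.1161
Rm [-0.0501 -0.1027] -0.1019
Ro [-0.0529 -0.1654] -0.1646
-0.015254877747153978
```

The tray's left end is about 0.018 rad up. The can moments agree: they sum to -15 to -20 mm·can. Shifting the back-left can about 18 mm outward should level it.

```bash
python3 - <<'E'
from h import *
x,y=rig(.048,.108)
rel((x,y,.42,YAW),(x,y,.30,YAW),(x,y,.168,YAW))
E
```

```text
t 35.48 at [0.402  0.35   0.4207] tooly 0.085 F [-0.4 -0.4  0.6] op 0.0005 q [-0.09  0.25 -0.89  1.69  0.2   1.29 -0.93]
(np.float64(0.5975795655471497), np.float64(0.0997122066839304), 0.42, 0.0857) -> xyz [-26.6   17.36   0.08] ang [ 0.     0.    -0.001]
(np.float64(0.5975795655471497), np.float64(0.0997122066839304), 0.3, 0.0857) -> xyz [-26.6   17.36  12.08] ang [ 0.     0.    -0.001]
(np.float64(0.5975795655471497), np.float64(0.0997122066839304), 0.168, 0.0857) -> xyz [-26.6   17.36  25.28] ang [ 0.     0.    -0.001]
```

Request:
carry_out(
  targets=[
    {"xyz":[-5,3.3,0],"angular":[0,0,0],"claw":0.82},
    {"xyz":[-10,6.6,0],"angular":[0,0,0],"claw":0.82},
    {"xyz":[-15,9.9,1],"angular":[0,0,0],"claw":0.82},
    {"xyz":[-20,13.1,3],"angular":[0,0,0],"claw":0.82},
    {"xyz":[-25,16.4,6],"angular":[0,0,0],"claw":0.82},
    {"xyz":[-26.6,17.4,10],"angular":[0,0,0],"claw":0.82},
    {"xyz":[-26.6,17.4,12],"angular":[0,0,0],"claw":0.82},
    {"xyz":[-26.6,17.4,12],"angular":[0,0,0],"claw":0.82},
    {"xyz":[-26.6,17.4,12],"angular":[0,0,0],"claw":0.82},
  ],
)

```text
t: 36.6
position: [0.5977, 0.1027, 0.3025]
orientation: [2.12, 2.317, 0.004]
force: [-0.2, -0.5, 0.8]
opening: 0.0717
```

```bash
python3 - <<'E'
from h import *
x,y=rig(.048,.108)
s=env.read_state();snap('wrist','w14.png')
rel((x,y,.168,YAW))
print(wproj(s,[[x,y,.134]]))
E
```

```text
t 36.65 at [0.598  0.1024 0.3027] tooly 0.088 F [-0.8  0.5  0. ] op 0.0725 q [ 0.25  0.45 -0.7   1.69  0.32  1.11 -0.45]
(np.float64(0.5975795655471497), np.float64(0.0997122066839304), 0.168, 0.0857) -> xyz [-0.28 -0.1  13.47] ang [ 0.003 -0.001  0.003]
[[321.47455546 246.02501183]]
```

View pics/w14.png

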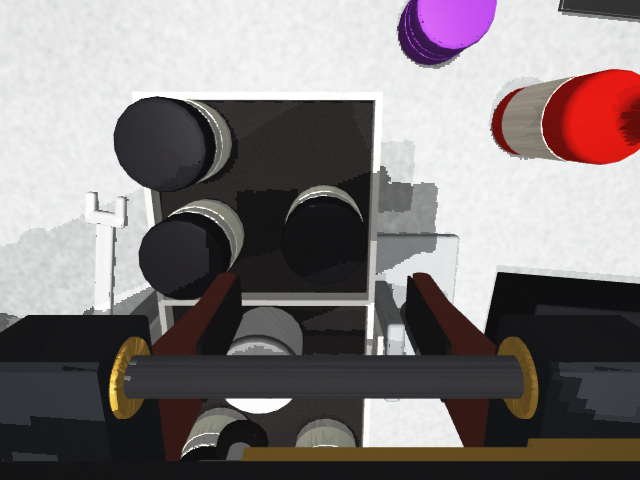

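Request:
carry_out(
  targets=[
    {"xyz":[-0.1,-0.1,5],"angular":[0,0,0],"claw":0.82},
    {"xyz":[-0.1,-0.1,10],"angular":[0,0,0],"claw":0.82},
    {"xyz":[-0.1,-0.1,13.2],"angular":[0,0,0],"claw":0.82},
    {"xyz":[-0.1,-0.1,13.4],"angular":[0,0,0],"claw":0.82},
    {"xyz":[-0.1,-0.1,13.4],"angular":[0,0,0],"claw":0.3},
    {"xyz":[-0.1,-0.1,13.4],"angular":[0,0,0],"claw":0.3},
    {"xyz":[-0.1,-0.1,13.4],"angular":[0,0,0],"claw":0.3},
    {"xyz":[-0.1,-0.1,13.4],"angular":[0,0,0],"claw":0.3},
    {"xyz":[-0.1,-0.1,11],"angular":[0,0,0],"claw":0.3},
    {"xyz":[0.6,-0.1,9.4],"angular":[0,0,0],"claw":0.3},
    {"xyz":[1.7,-0.1,9.4],"angular":[0,0,0],"claw":0.3},
    {"xyz":[1.7,-0.1,9.4],"angular":[0,0,0],"claw":0.3},
  ],
)

```text
t: 38.15
position: [0.5946, 0.1189, 0.2061]
orientation: [-2.12, -2.317, 0.0]
force: [-0.1, 0.1, -3.1]
opening: 0.0576
```

Request:
carry_out(
  targets=[
    {"xyz":[0,0,1.5],"angular":[0,0,0],"claw":0.3},
    {"xyz":[0,0,2.7],"angular":[0,0,0],"claw":0.3},
    {"xyz":[0,0,3.5],"angular":[0,0,0],"claw":0.3},
    {"xyz":[0,0,4],"angular":[0,0,0],"claw":0.3},
    {"xyz":[0,0,4],"angular":[0,0,0],"claw":0.3},
  ],
)

```text
t: 38.78
position: [0.5953, 0.1171, 0.1664]
orientation: [-2.124, -2.314, 0.001]
force: [-1.3, -1.6, 2.1]
opening: 0.0577
```

```bash
python3 - <<'E'
from h import *
rel()
print(torig(env.read_state()['position']))
E
```

```text
t 38.77 at [0.5953 0.1171 0.1664] tooly 0.086 F [-1.3 -1.6  2.1] op 0.0577 q [ 0.17  0.61 -0.63  1.8   0.45  0.88 -0.59]
[0.04720113 0.12554592]
```

Release, retreat upward, then look.

Request:
carry_out(
  targets=[
    {"xyz":[0,0,0],"angular":[0,0,0],"claw":0.74},
    {"xyz":[0,0,0],"angular":[0,0,0],"claw":0.82},
    {"xyz":[0,0,0],"angular":[0,0,0],"claw":0.82},
    {"xyz":[0,0,-4],"angular":[0,0,0],"claw":0.82},
    {"xyz":[0,0,-10],"angular":[0,0,0],"claw":0.82},
    {"xyz":[2,-1,-15],"angular":[0,0,0],"claw":0.5},
    {"xyz":[8,-4,-20],"angular":[0,0,0],"claw":0},
    {"xyz":[13,-7,-25],"angular":[0,0,0],"claw":0},
    {"xyz":[18,-10,-25],"angular":[0,0,0],"claw":0},
    {"xyz":[22,-14,-25],"angular":[0,0,0],"claw":0},
    {"xyz":[26,-17,-25],"angular":[0,0,0],"claw":0},
  ],
)

```text
t: 40.15
position: [0.4064, 0.3585, 0.4174]
orientation: [2.124, 2.314, 0.003]
force: [0.8, 1.1, -0.0]
opening: 0.0154
```

```bash
cat >> h.py <<'E'
def tilt(b,fn='scene0.png'):
    a=cv2.imread('pics/'+fn); r=[]
    for y in(.202,-.202):
        uv=proj('scene',[*rig(.087,y),.074])[0]; sh,v=shift(a,b,tuple(int(round(t)) for t in uv),s=8); r.append((sh[1]/-2.37*10,sh,v))
    return r,'tilt',round((r[0][0]-r[1][0])/404,4)
E
python3 - <<'E'
from h import *
rel()
b=np.mean([optics.camera('scene').astype(float) for _ in range(4)],0).astype(np.uint8)
cv2.imwrite('pics/s15.png',b);print(tilt(b))
for h in (6,8,11,14):
    a=cv2.imread('pics/scene0.png')
    for y in (.202,-.202):
        for x in (.087,.06):
            uv=proj('scene',[*rig(x,y),.074])[0];print(h,y,x,shift(a,b,tuple(int(round(t)) for t in uv),h=h,f=16))
im=snap('top','t15.png')
cv2.imwrite('pics/s15c.png',cv2.resize(b[170:330,225:425],None,fx=4,fy=3.6))
E
```

```text
t 40.15 at [0.4064 0.3585 0.4174] tooly 0.086 F [ 0.8  1.1 -0. ] op 0.0154 q [-0.12  0.27 -0.87  1.68  0.21  1.29 -0.94]
([(np.float64(0.5063291139240507), array([ 0.  , -0.12]), 0.983), (np.float64(-0.5063291139240507), array([0.  , 0.12]), 0.97)], 'tilt', np.float64(0.0025))
6 0.202 0.087 (array([ 0.  , -0.19]), 0.98)
6 0.202 0.06 (array([ 0.06, -0.19]), 0.989)
6 -0.202 0.087 (array([0.  , 0.12]), 0.983)
6 -0.202 0.06 (array([ 2., -2.]), 0.995)
8 0.202 0.087 (array([ 0.06, -0.19]), 0.983)
8 0.202 0.06 (array([ 0.  , -0.12]), 0.99)
8 -0.202 0.087 (array([0.  , 0.19]), 0.986)
8 -0.202 0.06 (array([0.06, 0.12]), 0.993)
11 0.202 0.087 (array([ 0.  , -0.12]), 0.987)
11 0.202 0.06 (array([ 0.06, -0.19]), 0.99)
11 -0.202 0.087 (array([0.  , 0.19]), 0.928)
11 -0.202 0.06 (array([0.  , 0.19]), 0.974)
14 0.202 0.087 (array([ 0.06, -0.12]), 0.978)
14 0.202 0.06 (array([ 0.06, -0.12]), 0.975)
14 -0.202 0.087 (array([0.  , 0.12]), 0.889)
14 -0.202 0.06 (array([0.  , 0.12]), 0.933)
```

View pics/s15c.png

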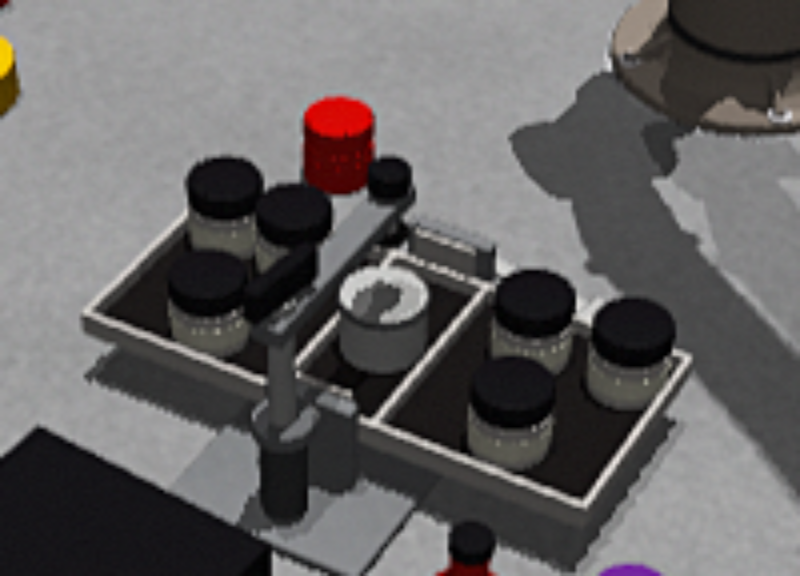

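Tray level to about 0.003 rad with all six cans standing. Now the hold-down: going above the knob with the fingers shut.

```bash
python3 - <<'E'
from h import *
x,y=RO
rel((x,y,.42,YAW),(x,y,.37,YAW))
im=cv2.imread('pics/t15.png');cv2.imwrite('pics/t15c.png',cv2.resize(cv2.convertScaleAbs(im[170:290,280:360],alpha=2.0),None,fx=6,fy=5,interpolation=cv2.INTER_CUBIC))
print(proj('top',[[x,y,.272],[*rig(.142,0),.275]]))
E
```

```text
t 40.4 at [0.4083 0.3568 0.4165] tooly 0.086 F [ 0.4 -0.3  0.8] op 0.0008 q [-0.12  0.27 -0.87  1.68  0.21  1.29 -0.94]
(np.float64(0.559), np.float64(-0.012), 0.42, 0.0857) -> xyz [-38.04  11.84  -0.32] ang [0.001 0.001 0.   ]
(np.float64(0.559), np.float64(-0.012), 0.37, 0.0857) -> xyz [-38.04  11.84   4.68] ang [0.001 0.001 0.   ]
[[315.99140911 244.30204139]
 [310.47641688 187.41877555]]
```

View pics/t15c.png

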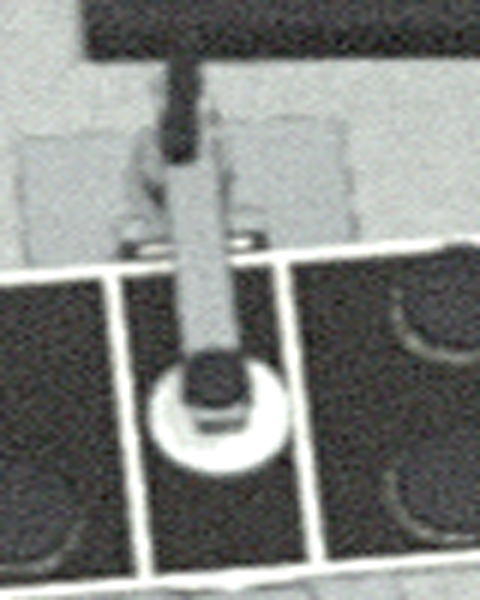

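The knob is at (316,245) and I predicted (316,244). The wing is at about (310,190) and the prediction was (310.5,187). Moving above the knob.

Request:
carry_out(
  targets=[
    {"xyz":[-6,1.9,0],"angular":[0,0,0],"claw":0},
    {"xyz":[-12,3.7,0],"angular":[0,0,0],"claw":0},
    {"xyz":[-18,5.6,0],"angular":[0,0,0],"claw":0},
    {"xyz":[-24,7.5,0],"angular":[0,0,0],"claw":0},
    {"xyz":[-30,9.3,0],"angular":[0,0,0],"claw":0},
    {"xyz":[-36,11.2,0],"angular":[0,0,0],"claw":0},
    {"xyz":[-38,11.8,0],"angular":[0,0,0],"claw":0},
    {"xyz":[-38,11.8,2],"angular":[0,0,0],"claw":0},
    {"xyz":[-38,11.8,4.6],"angular":[0,0,0],"claw":0},
    {"xyz":[-38,11.8,4.6],"angular":[0,0,0],"claw":0},
    {"xyz":[-38,11.8,4.6],"angular":[0,0,0],"claw":0},
  ],
)

```text
t: 41.78
position: [0.5586, -0.0115, 0.3714]
orientation: [2.124, 2.314, 0.001]
force: [-0.8, 0.2, 0.2]
opening: 0.0004
```

```bash
python3 - <<'E'
from h import *
x,y=RO
rel((x,y,.352,YAW),(x,y,.272,YAW))
im=snap('scene','s16.png');cv2.imwrite('pics/s16c.png',cv2.resize(im[110:310,240:400],None,fx=4,fy=3))
snap('wrist','w16.png');print(tilt(im))
E
```

```text
t 41.77 at [ 0.5586 -0.0115  0.3714] tooly 0.086 F [-0.8  0.2  0.2] op 0.0004 q [ 0.44  0.29 -0.65  1.72  0.19  1.19 -0.17]
(np.float64(0.559), np.float64(-0.012), 0.352, 0.0857) -> xyz [-0.05  0.04  1.94] ang [ 0.001 -0.    -0.   ]
(np.float64(0.559), np.float64(-0.012), 0.272, 0.0857) -> xyz [-0.05  0.03  9.94] ang [ 0.001 -0.    -0.   ]
([(np.float64(0.5063291139240507), array([ 0.  , -0.12]), 0.983), (np.float64(-0.5063291139240507), array([0.  , 0.12]), 0.97)], 'tilt', np.float64(0.0025))
```

View pics/s16c.png

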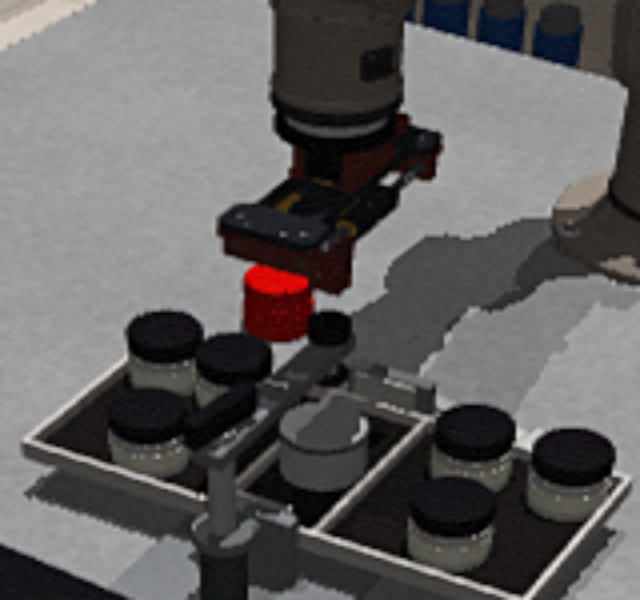

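View pics/w16.png

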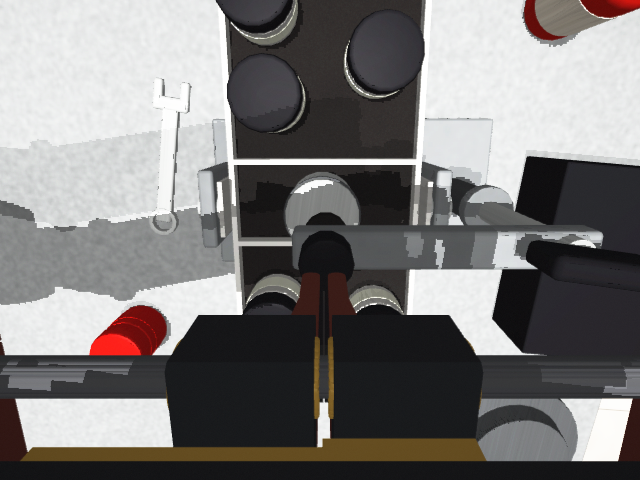

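```bash
python3 - <<'E'
from h import *
s=env.read_state()
print(wproj(s,[[*RO,.272],[*RO,.25],[s['position'][0],s['position'][1],s['position'][2]-.08]]))
E
```

```text
[[322.28408208 281.42589368]
 [322.38505467 266.38425912]
 [321.71396274 296.51830314]]
```

Request:
carry_out(
  targets=[
    {"xyz":[0,0,1],"angular":[0,0,0],"claw":0},
    {"xyz":[0,0,1.5],"angular":[0,0,0],"claw":0},
    {"xyz":[0,0,1.8],"angular":[0,0,0],"claw":0},
    {"xyz":[0,0,2.1],"angular":[0,0,0],"claw":0},
    {"xyz":[0,0,2.4],"angular":[0,0,0],"claw":0},
    {"xyz":[0,0,2.7],"angular":[0,0,0],"claw":0},
    {"xyz":[0,0,3],"angular":[0,0,0],"claw":0},
  ],
)

```text
t: 42.75
position: [0.5583, -0.0114, 0.3404]
orientation: [2.124, 2.315, 0.0]
force: [0.9, 0.8, -0.2]
opening: 0.0005
```

```bash
python3 - <<'E'
from h import *
rel()
im=snap('scene','s17.png');cv2.imwrite('pics/s17c.png',cv2.resize(im[110:310,240:400],None,fx=4,fy=3))
E
```

```text
t 42.75 at [ 0.5583 -0.0114  0.3404] tooly 0.086 F [ 0.9  0.8 -0.2] op 0.0005 q [ 0.43  0.32 -0.65  1.76  0.21  1.13 -0.19]
```

View pics/s17c.png

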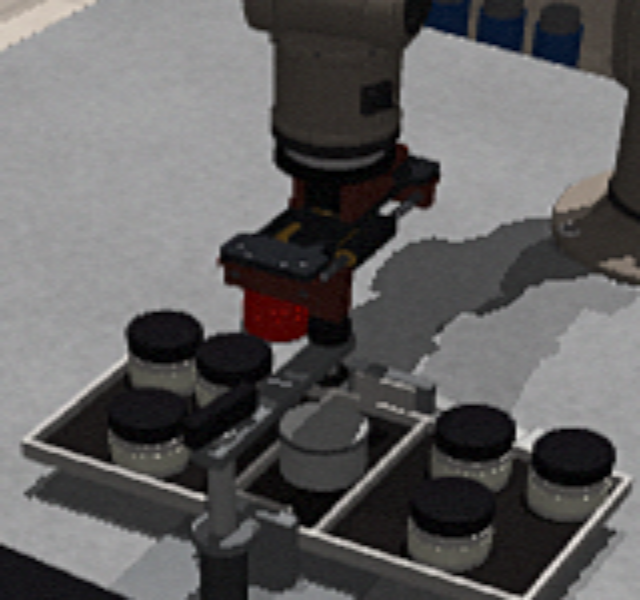

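```bash
python3 - <<'E'
from h import *
ks=(235+350/4,200+70/4)
for z in (.22,.235,.25,.27): print(z,back('top',(316.2,245),z)[:2].round(4),back('scene',ks,z)[:2].round(4),proj('scene',[*RO,z])[0].round(1),ks)
snap('wrist','w17.png')
E
```

```text
0.22 [ 0.5641 -0.0129] [ 0.5294 -0.0256] [320.6 225.3] (322.5, 217.5)
0.235 [ 0.5621 -0.0128] [ 0.5436 -0.0165] [320.7 221.2] (322.5, 217.5)
0.25 [ 0.5602 -0.0127] [ 0.5578 -0.0073] [320.8 217.1] (322.5, 217.5)
0.27 [ 0.5575 -0.0125] [0.5767 0.0049] [321.  211.5] (322.5, 217.5)
```

View pics/w17.png

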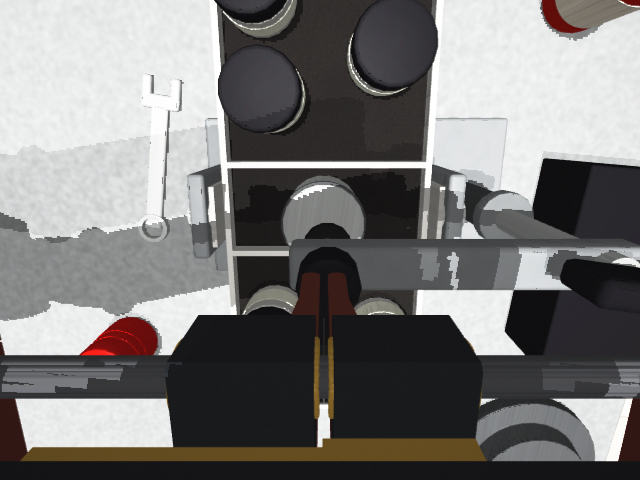

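Request:
carry_out(
  targets=[
    {"xyz":[0,0.2,0.3],"angular":[0,0,0],"claw":0},
    {"xyz":[0,0.2,0.6],"angular":[0,0,0],"claw":0},
    {"xyz":[0,0.2,0.9],"angular":[0,0,0],"claw":0},
    {"xyz":[0,0.2,1.2],"angular":[0,0,0],"claw":0},
    {"xyz":[0,0.2,1.5],"angular":[0,0,0],"claw":0},
    {"xyz":[0,0.2,1.8],"angular":[0,0,0],"claw":0},
  ],
)

```text
t: 43.6
position: [0.5605, -0.0112, 0.3226]
orientation: [2.123, 2.314, 0.001]
force: [1.0, -0.1, 4.3]
opening: 0.0001
```

```bash
python3 - <<'E'
from h import *
rel()
im=snap('scene','s18.png');cv2.imwrite('pics/s18c.png',cv2.resize(im[150:300,250:380],None,fx=5,fy=4))
E
```

```text
t 43.6 at [ 0.5605 -0.0112  0.3226] tooly 0.086 F [ 1.  -0.1  4.3] op 0.0001 q [ 0.43  0.34 -0.64  1.78  0.22  1.1  -0.21]
```

View pics/s18c.png

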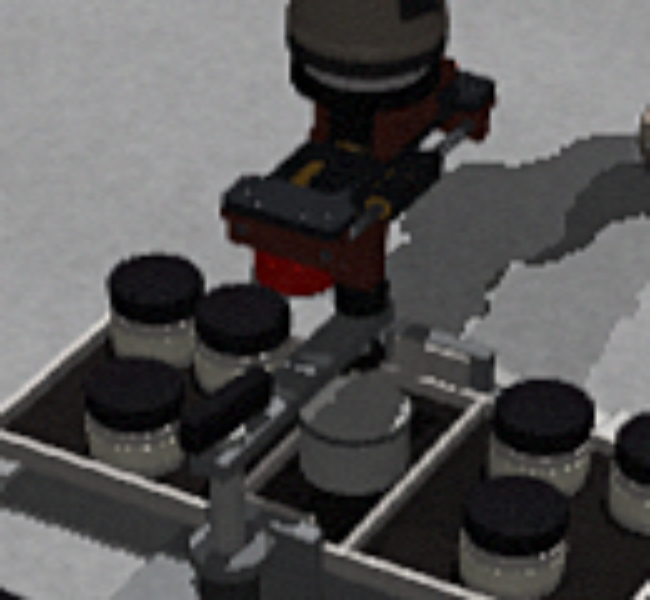

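In contact at 4.3 N and the bar is moving down. Continuing slowly.

Request:
carry_out(
  targets=[
    {"xyz":[0,0,0.3],"angular":[0,0,0],"claw":0},
    {"xyz":[0,0,0.6],"angular":[0,0,0],"claw":0},
    {"xyz":[0,0,0.9],"angular":[0,0,0],"claw":0},
    {"xyz":[0,0,1.2],"angular":[0,0,0],"claw":0},
    {"xyz":[0,0,1.5],"angular":[0,0,0],"claw":0},
    {"xyz":[0,0,1.8],"angular":[0,0,0],"claw":0},
    {"xyz":[0,0,2.1],"angular":[0,0,0],"claw":0},
    {"xyz":[0,0,2.4],"angular":[0,0,0],"claw":0},
    {"xyz":[0,0,2.7],"angular":[0,0,0],"claw":0},
    {"xyz":[0,0,3],"angular":[0,0,0],"claw":0},
    {"xyz":[0,0,3.3],"angular":[0,0,0],"claw":0},
    {"xyz":[0,0,3.6],"angular":[0,0,0],"claw":0},
  ],
)

```text
t: 45.15
position: [0.5602, -0.0112, 0.2863]
orientation: [2.124, 2.315, 0.0]
force: [3.3, -0.4, 4.2]
opening: 0.0005
```

Request:
carry_out(
  targets=[
    {"xyz":[0,0,0.15],"angular":[0,0,0],"claw":0},
    {"xyz":[0,0,0.3],"angular":[0,0,0],"claw":0},
    {"xyz":[0,0,0.4],"angular":[0,0,0],"claw":0},
    {"xyz":[0,0,0.5],"angular":[0,0,0],"claw":0},
    {"xyz":[0,0,0.6],"angular":[0,0,0],"claw":0},
  ],
)

```text
t: 45.78
position: [0.5601, -0.0112, 0.2804]
orientation: [-2.124, -2.315, 0.0]
force: [1.8, 1.1, 4.6]
opening: 0.0006
```

```bash
python3 - <<'E'
from h import *
rel()
im=snap('scene','s19.png');cv2.imwrite('pics/s19c.png',cv2.resize(im[170:300,250:380],None,fx=5,fy=4.5));print(tilt(im))
E
```

```text
t 45.77 at [ 0.5601 -0.0112  0.2804] tooly 0.086 F [1.8 1.1 4.6] op 0.0006 q [ 0.41  0.38 -0.63  1.82  0.26  1.02 -0.24]
([(np.float64(0.5063291139240507), array([ 0.  , -0.12]), 0.983), (np.float64(-0.5063291139240507), array([-0.12,  0.12]), 0.97)], 'tilt', np.float64(0.0025))
```

View pics/s19c.png

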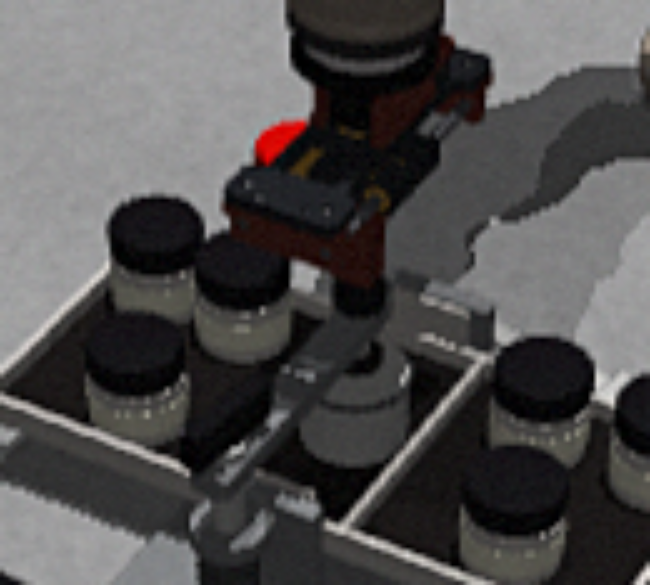

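Request:
carry_out(
  targets=[
    {"xyz":[0,0,0.1],"angular":[0,0,0],"claw":0},
    {"xyz":[0,0,0.2],"angular":[0,0,0],"claw":0},
    {"xyz":[0,0,0.3],"angular":[0,0,0],"claw":0},
    {"xyz":[0,0,0.4],"angular":[0,0,0],"claw":0},
    {"xyz":[0,0,0.5],"angular":[0,0,0],"claw":0},
  ],
)

```text
t: 46.45
position: [0.5601, -0.0112, 0.2754]
orientation: [-2.124, -2.315, 0.0]
force: [0.9, 0.1, 3.4]
opening: 0.0006
```

Request:
carry_out(
  targets=[
    {"xyz":[0,0,0.1],"angular":[0,0,0],"claw":0},
    {"xyz":[0,0,0.2],"angular":[0,0,0],"claw":0},
  ],
)

```text
t: 46.7
position: [0.5601, -0.0112, 0.2734]
orientation: [-2.124, -2.315, 0.0]
force: [1.5, 0.7, 4.2]
opening: 0.0006
```

Request:
carry_out(
  targets=[
    {"xyz":[0,0,0.1],"angular":[0,0,0],"claw":0},
    {"xyz":[0,0,0.2],"angular":[0,0,0],"claw":0},
  ],
)

```text
t: 46.95
position: [0.5601, -0.0112, 0.2723]
orientation: [2.124, 2.315, -0.001]
force: [-3.8, -1.1, 15.9]
opening: 0.0002
```

Request:
carry_out(
  targets=[
    {"xyz":[0,0,0.1],"angular":[0,0,0],"claw":0},
    {"xyz":[0,0,0.15],"angular":[0,0,0],"claw":0},
  ],
)

```text
t: 47.2
position: [0.5602, -0.0111, 0.2722]
orientation: [2.123, 2.314, -0.001]
force: [-7.1, -1.7, 24.5]
opening: 0.0005
```

```bash
python3 - <<'E'
from h import *
rel()
im=snap('scene','s20.png');cv2.imwrite('pics/s20c.png',cv2.resize(im[190:290,270:370],None,fx=6,fy=6));print(tilt(im))
E
```

```text
t 47.2 at [ 0.5602 -0.0111  0.2722] tooly 0.086 F [-7.1 -1.7 24.5] op 0.0005 q [ 0.41  0.39 -0.63  1.83  0.27  1.01 -0.24]
([(np.float64(0.5063291139240507), array([ 0.  , -0.12]), 0.988), (np.float64(-0.5063291139240507), array([0.  , 0.12]), 0.974)], 'tilt', np.float64(0.0025))
```

View pics/s20c.png

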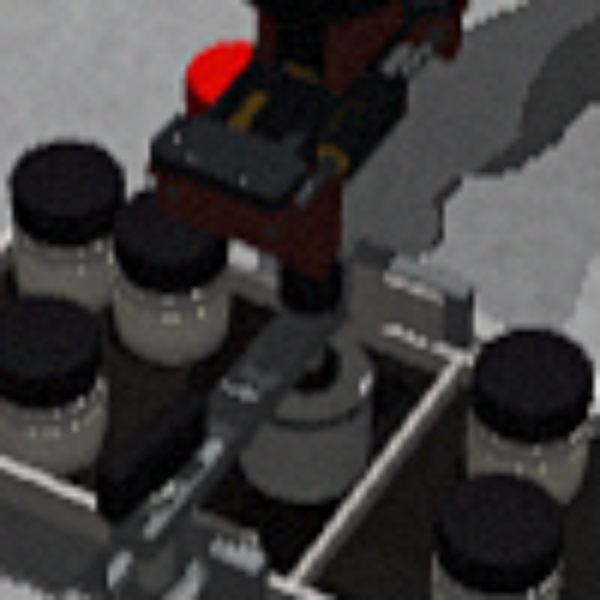

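Foot reached the lid: TCP z is .2722 (.272 predicted), the force went up to 24 N, and the tray stayed level. Lifting off and moving towards the wing.

Request:
carry_out(
  targets=[
    {"xyz":[0,0,-2],"angular":[0,0,0],"claw":0},
    {"xyz":[0,0,-7],"angular":[0,0,0],"claw":0},
    {"xyz":[0,0,-10],"angular":[0,0,0],"claw":0.2},
    {"xyz":[0,0,-10],"angular":[0,0,-0.18],"claw":0.4},
    {"xyz":[0,1,-10],"angular":[0,0,-0.36],"claw":0.4},
    {"xyz":[0,2,-10],"angular":[0,0,-0.54],"claw":0.4},
    {"xyz":[0,3,-10],"angular":[0,0,-0.72],"claw":0.4},
    {"xyz":[0,4,-10],"angular":[0,0,-0.9],"claw":0.4},
    {"xyz":[0,5,-10],"angular":[0,0,-1.08],"claw":0.4},
    {"xyz":[0,6,-10],"angular":[0,0,-1.26],"claw":0.4},
    {"xyz":[0,7,-10],"angular":[0,0,-1.44],"claw":0.4},
    {"xyz":[0,8,-10],"angular":[0,0,-1.57],"claw":0.4},
  ],
)

```text
t: 48.75
position: [0.6394, -0.0047, 0.3686]
orientation: [0.141, -3.135, 0.0]
force: [0.1, -0.7, 0.4]
opening: 0.0354
```

Request:
carry_out(
  targets=[
    {"xyz":[0,0,0],"angular":[0,0,0],"claw":0.4},
    {"xyz":[0,0,0],"angular":[0,0,0],"claw":0.4},
  ],
)

```text
t: 49.0
position: [0.6393, -0.0044, 0.3694]
orientation: [0.13, -3.137, 0.0]
force: [-0.8, -0.6, -0.3]
opening: 0.0352
```

```bash
python3 - <<'E'
from h import *
s=env.read_state();snap('wrist','w21.png')
th=YAW+np.pi/2
x,y=rig(.142,0)
rel((x,y,.37,th),(x,y,.257,th))
print(wproj(s,[[*rig(.142,0),.208],[*rig(.11,0),.208],[*rig(.174,0),.208],[*RO,.192]]))
im=snap('scene','s21.png');cv2.imwrite('pics/s21c.png',cv2.resize(im[190:290,260:360],None,fx=6,fy=6));print(tilt(im))
E
```

```text
t 49.05 at [ 0.6393 -0.0044  0.3696] tooly 1.654 F [-0.  -0.2 -0.1] op 0.0351 q [ 0.54  0.52 -0.92  1.52  0.42  1.31  1.23]
(np.float64(0.7004788602859485), np.float64(0.00015450912990997746), 0.37, 1.6564963267948967) -> xyz [-6.13 -0.05 -0.05] ang [-0.    -0.001 -0.002]
(np.float64(0.7004788602859485), np.float64(0.00015450912990997746), 0.257, 1.6564963267948967) -> xyz [-6.15 -0.05 11.25] ang [-0.    -0.001 -0.002]
[[322.09138664 331.82542077]
 [321.9812313  287.47682898]
 [322.19503006 373.55231477]
 [321.67454063 112.37722542]]
([(np.float64(0.5063291139240507), array([ 0.  , -0.12]), 0.988), (np.float64(-0.5063291139240507), array([0.  , 0.12]), 0.974)], 'tilt', np.float64(0.0025))
```

View pics/w21.png

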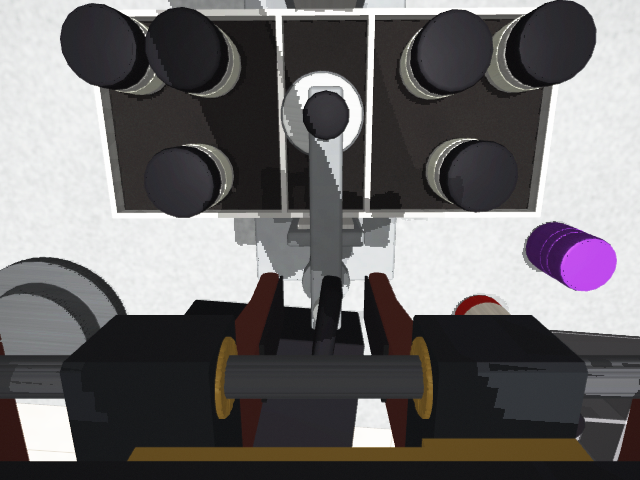

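View pics/s21c.png

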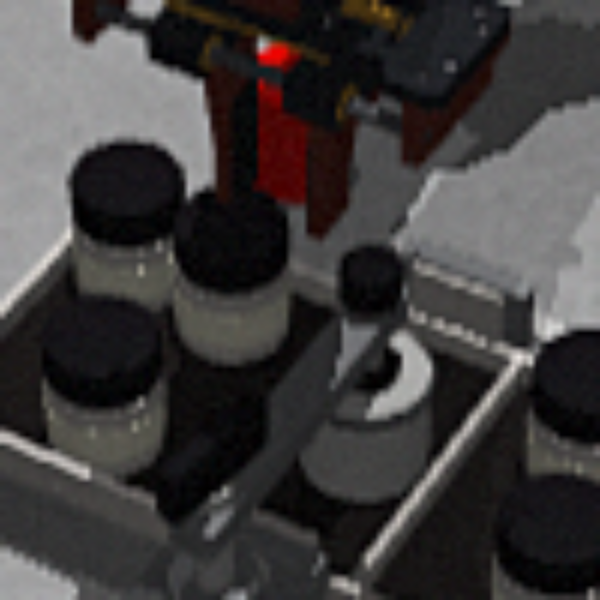

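The foot rests on the lid, with the knob at (326,115). The wing is at about (327,320), turned some 0.12 rad clockwise and offset about 3 mm to +y. Gripping it now.

Request:
carry_out(
  targets=[
    {"xyz":[-3,0.2,0],"angular":[0,0,0.06],"claw":0.45},
    {"xyz":[-6.1,0.25,0],"angular":[0,0,0.12],"claw":0.45},
    {"xyz":[-6.1,0.25,3],"angular":[0,0,0.12],"claw":0.45},
    {"xyz":[-6.1,0.25,6],"angular":[0,0,0.12],"claw":0.45},
    {"xyz":[-6.1,0.25,6],"angular":[0,0,0.12],"claw":0.45},
    {"xyz":[-6.1,0.25,6],"angular":[0,0,0.12],"claw":0.45},
  ],
)

```text
t: 49.85
position: [0.7007, 0.0035, 0.3114]
orientation: [0.055, 3.14, 0.0]
force: [-0.5, -0.0, -0.3]
opening: 0.0394
```

```bash
python3 - <<'E'
from h import *
s=env.read_state();snap('wrist','w22.png')
th=YAW+np.pi/2-.12
x,y=rig(.142,.003)
rel((x,y,.256,th))
im=snap('scene','s22.png');cv2.imwrite('pics/s22c.png',cv2.resize(im[190:310,240:360],None,fx=5,fy=5))
im=snap('top','t22.png');cv2.imwrite('pics/t22c.png',cv2.resize(im[150:250,260:360],None,fx=5,fy=5))
E
```

```text
t 49.9 at [0.7009 0.0036 0.3119] tooly 1.536 F [0.6 0.1 1.1] op 0.0397 q [ 0.43  0.65 -0.84  1.43  0.49  1.27  1.09]
(np.float64(0.7002220748817956), np.float64(0.0031434991359511437), 0.256, 1.5364963267948966) -> xyz [ 0.08 -0.05  5.59] ang [ 0.     0.002 -0.001]
```

View pics/s22c.png

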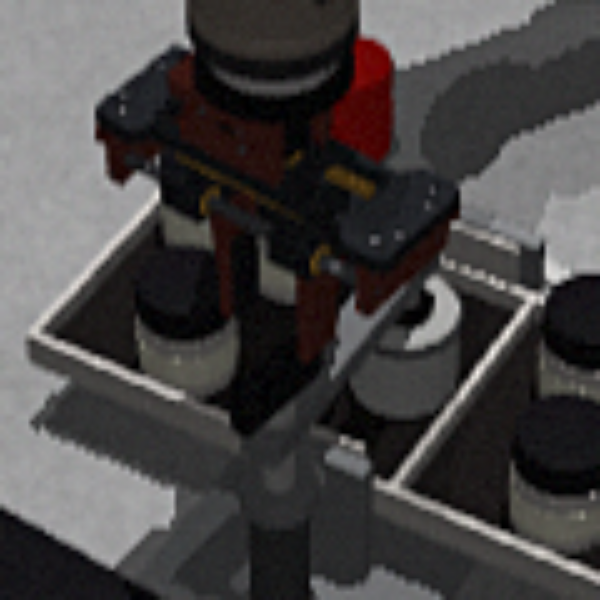

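View pics/w22.png

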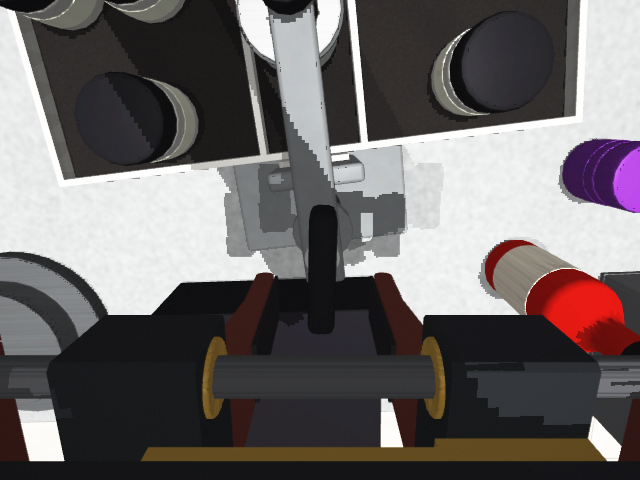

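```bash
python3 - <<'E'
from h import *
s=env.read_state()
for x,y in((.142,.003),(.11,.003),(.174,.003)): print(wproj(s,[*rig(x,y),.208]))
print(torig(wback(s,(323,205),.208)),torig(wback(s,(321,330),.208)))
E
```

```text
[[321.71599758 274.12894271]]
[[313.60075299 211.07428003]]
[[329.17981973 332.12211628]]
[0.10763037 0.00777315] [ 0.17229827 -0.00104057]
```

Request:
carry_out(
  targets=[
    {"xyz":[0.1,0,2],"angular":[0,0,0],"claw":0.45},
    {"xyz":[0.1,0,4],"angular":[0,0,0],"claw":0.45},
    {"xyz":[0.1,0,5],"angular":[0,0,0],"claw":0.45},
    {"xyz":[0.1,0,5.4],"angular":[0,0,0],"claw":0.45},
    {"xyz":[0.1,0,5.4],"angular":[0,0,0],"claw":0.45},
  ],
)

```text
t: 50.62
position: [0.6995, 0.0035, 0.2558]
orientation: [-0.054, -3.141, -0.0]
force: [0.1, 0.2, 0.4]
opening: 0.0395
```

Request:
carry_out(
  targets=[
    {"xyz":[0,0,0],"angular":[0,0,0],"claw":0.05},
    {"xyz":[0,0,0],"angular":[0,0,0],"claw":0.05},
    {"xyz":[0,0,0],"angular":[0,0,0],"claw":0.05},
    {"xyz":[0,0,0],"angular":[0,0,0],"claw":0.05},
  ],
)

```text
t: 51.12
position: [0.6996, 0.0028, 0.2565]
orientation: [0.056, 3.141, -0.001]
force: [-1.1, -1.6, 3.3]
opening: 0.0135
```

Gripped at 13.5 mm, the wing's thickness. Turning clockwise.

Request:
carry_out(
  targets=[
    {"xyz":[0,0,0],"angular":[0,0,0.1],"claw":0.05},
    {"xyz":[0,0,0],"angular":[0,0,0.2],"claw":0.05},
    {"xyz":[0,0,0],"angular":[0,0,0.3],"claw":0.05},
    {"xyz":[0,0,0],"angular":[0,0,0.4],"claw":0.05},
    {"xyz":[0,0,0],"angular":[0,0,0.5],"claw":0.05},
    {"xyz":[0,0,0],"angular":[0,0,0.6],"claw":0.05},
  ],
)

```text
t: 51.88
position: [0.6999, 0.0037, 0.2565]
orientation: [0.984, 2.982, 0.002]
force: [1.8, 0.7, 1.1]
opening: 0.0142
```

Request:
carry_out(
  targets=[
    {"xyz":[0,0,0],"angular":[0,0,0.1],"claw":0.05},
    {"xyz":[0,0,0],"angular":[0,0,0.2],"claw":0.05},
    {"xyz":[0,0,0],"angular":[0,0,0.3],"claw":0.05},
    {"xyz":[0,0,0],"angular":[0,0,0.4],"claw":0.05},
    {"xyz":[0,0,0],"angular":[0,0,0.5],"claw":0.05},
    {"xyz":[0,0,0],"angular":[0,0,0.6],"claw":0.05},
  ],
)

```text
t: 52.62
position: [0.7006, 0.0043, 0.2566]
orientation: [1.821, 2.558, 0.005]
force: [4.9, 0.7, -1.5]
opening: 0.0145
```

```bash
python3 - <<'E'
from h import *
rel();print(env.read_state()['wrist_torque'].round(2))
im=snap('scene','s23.png');cv2.imwrite('pics/s23c.png',cv2.resize(im[190:310,240:360],None,fx=5,fy=5));print(tilt(im))
E
```

```text
t 52.62 at [0.7006 0.0043 0.2566] tooly 0.334 F [ 4.9  0.7 -1.5] op 0.0145 q [ 0.27  0.62 -0.56  1.5   0.35  1.12 -0.02]
[ 0.19 -1.02  0.1 ]
([(np.float64(0.5063291139240507), array([ 0.  , -0.12]), 0.986), (np.float64(-0.5063291139240507), array([0.  , 0.12]), 0.974)], 'tilt', np.float64(0.0025))
```

View pics/s23c.png

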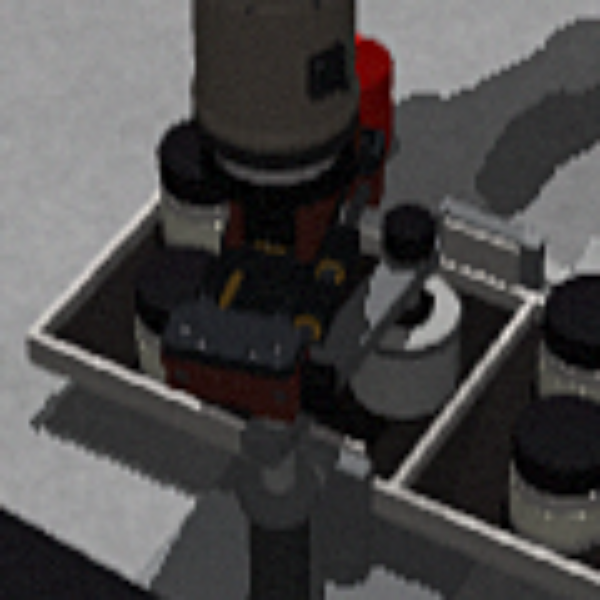

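Request:
carry_out(
  targets=[
    {"xyz":[0,0,0],"angular":[0,0,0.04],"claw":0.05},
    {"xyz":[0,0,0],"angular":[0,0,0.08],"claw":0.05},
    {"xyz":[0,0,0],"angular":[0,0,0.12],"claw":0.05},
    {"xyz":[0,0,0],"angular":[0,0,0.15],"claw":0.05},
  ],
)

```text
t: 53.18
position: [0.7008, 0.0044, 0.2566]
orientation: [2.001, 2.419, 0.006]
force: [6.3, 1.6, -1.0]
opening: 0.0139
```

```bash
python3 - <<'E'
from h import *
rel();print(env.read_state()['wrist_torque'].round(2))
E
```

```text
t 53.17 at [0.7008 0.0044 0.2566] tooly 0.188 F [ 6.3  1.6 -1. ] op 0.0139 q [ 0.25  0.61 -0.52  1.5   0.33  1.11 -0.15]
[ 0.2  -1.33  0.64]
```

Request:
carry_out(
  targets=[
    {"xyz":[0,0,0],"angular":[0,0,0.03],"claw":0.05},
    {"xyz":[0,0,0],"angular":[0,0,0.06],"claw":0.05},
    {"xyz":[0,0,0],"angular":[0,0,0.06],"claw":0.05},
  ],
)

```text
t: 53.55
position: [0.7007, 0.0047, 0.2566]
orientation: [2.071, 2.36, 0.006]
force: [5.6, 2.1, -2.2]
opening: 0.0143
```

```bash
python3 - <<'E'
from h import *
rel();print(env.read_state()['wrist_torque'].round(2))
E
```

```text
t 53.55 at [0.7007 0.0047 0.2566] tooly 0.13 F [ 5.6  2.1 -2.2] op 0.0143 q [ 0.24  0.61 -0.51  1.5   0.32  1.11 -0.2 ]
[ 0.34 -1.26  0.81]
```

The stop is reached: torque rose from 0.1 to 0.8 N m. Opening and lifting away.

Request:
carry_out(
  targets=[
    {"xyz":[0,0,0],"angular":[0,0,0],"claw":0.4},
    {"xyz":[0,0,0],"angular":[0,0,0],"claw":0.45},
    {"xyz":[0,0,0],"angular":[0,0,0],"claw":0.45},
    {"xyz":[0,0,-2],"angular":[0,0,0],"claw":0.45},
    {"xyz":[0,0,-6],"angular":[0,0,0],"claw":0.45},
    {"xyz":[0,0,-12],"angular":[0,0,0],"claw":0.45},
    {"xyz":[0,-3,-14],"angular":[0,0,0],"claw":0.45},
    {"xyz":[0,-6,-14],"angular":[0,0,0],"claw":0.45},
    {"xyz":[0,-6,-14],"angular":[0,0,0],"claw":0.45},
  ],
)

```text
t: 54.68
position: [0.6388, -0.0044, 0.3984]
orientation: [2.076, 2.355, 0.001]
force: [-0.1, 0.6, -0.8]
opening: 0.0399
```

Request:
carry_out(
  targets=[
    {"xyz":[5,-3,0],"angular":[0,0,0],"claw":0.45},
    {"xyz":[11,-6,0],"angular":[0,0,0],"claw":0.45},
    {"xyz":[17,-8,0],"angular":[0,0,0],"claw":0.45},
    {"xyz":[23,-10,0],"angular":[0,0,0],"claw":0.45},
    {"xyz":[29,-12,0],"angular":[0,0,0],"claw":0.45},
    {"xyz":[34,-14,0],"angular":[0,0,0],"claw":0.45},
    {"xyz":[34,-14,0],"angular":[0,0,0],"claw":0.45},
  ],
)

```text
t: 55.55
position: [0.455, 0.3212, 0.3973]
orientation: [-2.064, -2.366, -0.004]
force: [0.4, -0.6, 0.7]
opening: 0.0395
```

```bash
python3 - <<'E'
from h import *
rel()
im=snap('scene','s24.png');cv2.imwrite('pics/s24c.png',cv2.resize(im[170:330,220:420],None,fx=4,fy=3.6));print(tilt(im))
im=snap('top','t24.png');cv2.imwrite('pics/t24c.png',cv2.resize(cv2.convertScaleAbs(im[160:300,230:400],alpha=2),None,fx=4.5,fy=4.2,interpolation=cv2.INTER_CUBIC))
E
```

```text
t 55.55 at [0.455  0.3212 0.3973] tooly 0.136 F [ 0.4 -0.6  0.7] op 0.0395 q [-0.12  0.28 -0.74  1.68  0.2   1.25 -0.77]
([(np.float64(0.5063291139240507), array([ 0.  , -0.12]), 0.986), (np.float64(-0.5063291139240507), array([0.  , 0.12]), 0.973)], 'tilt', np.float64(0.0025))
```

View pics/s24c.png

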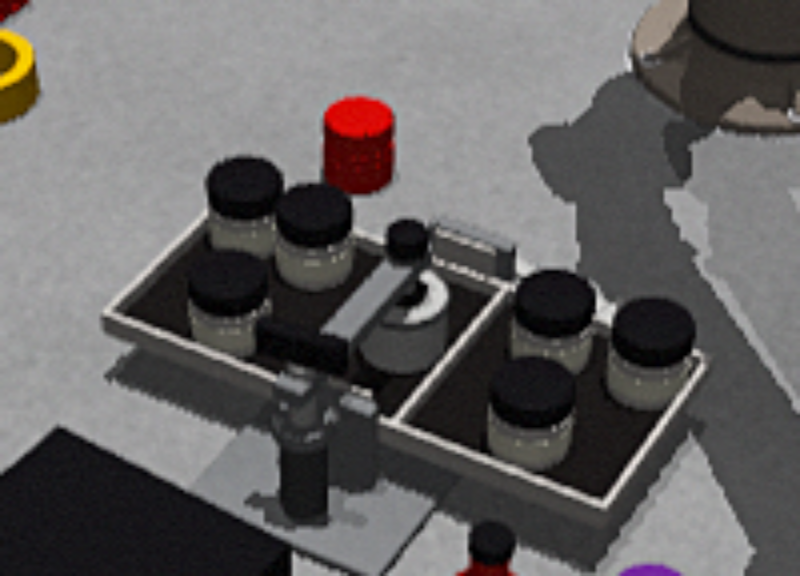

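View pics/t24c.png

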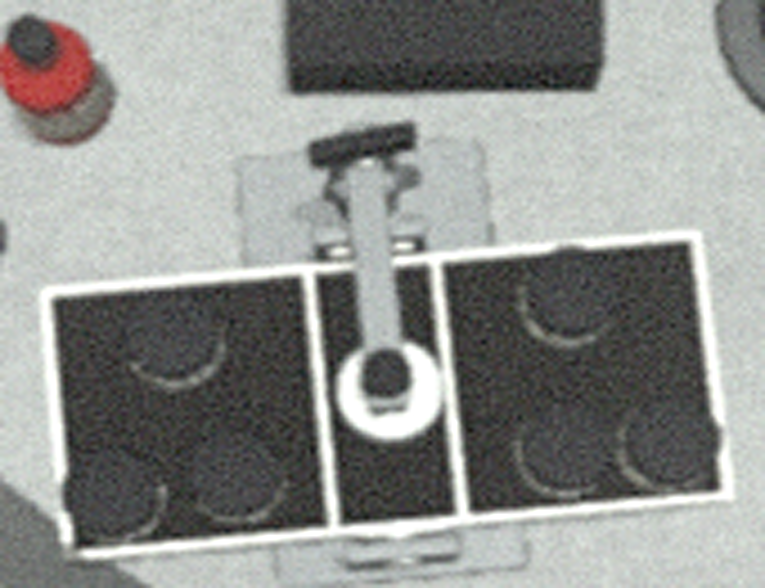

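The wing lies across the bar with a slope of about 0.2 in the top view, which matches 1.45 rad. All six cans stand on the level tray and the foot is on the lid. Checking the bystanders quickly, then handing in.

```bash
python3 - <<'E'
from h import *
a=cv2.imread('pics/top0.png');b=cv2.imread('pics/t24.png')
for n,c in dict(purple=(218,215),red=(384,329),botA=(240,178),botB=(122,247),carton=(121,292),filter=(502,231),tape=(502,293),spanner=(309,318)).items(): print(n,shift(a,b,c,h=14))
print(tilt(optics.camera('scene')))
print(env.hand_in())
E
```

```text
purple (array([0., 0.]), 0.989)
red (array([0., 0.]), 0.98)
botA (array([0., 0.]), 0.988)
botB (array([-1.12, -0.5 ]), 0.818)
carton (array([4.  , 1.88]), 0.077)
filter (array([1.12, 2.62]), 0.089)
tape (array([0., 0.]), 0.992)
spanner (array([4.  , 0.12]), 0.84)
([(np.float64(0.5063291139240507), array([ 0.  , -0.12]), 0.986), (np.float64(-0.5063291139240507), array([0.  , 0.12]), 0.973)], 'tilt', np.float64(0.0025))
the job is handed in; nothing more can be done
None
```

View pics/t24.png

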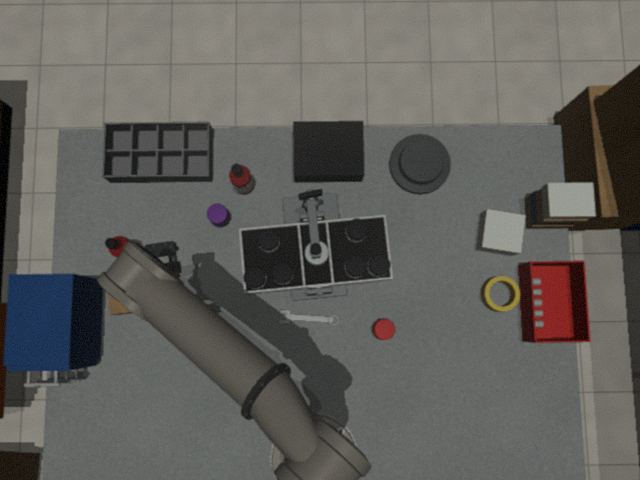

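The job is done and handed in at about 56 s: all six black-capped cans stand on the tray, three on each side. The hold-down's foot rests on the tin's lid and the wing grip is locked.

- **Levelling:** While I was loading, the front-left can moved about 6 cm to the tray's left end, either knocked or slid. I mirrored that layout on the right, then shifted the back-left can about 17 mm outward. The last tilt check read about 0.003 rad, and it stayed there through the lowering and the locking.
- **Hold-down:** I lowered it slowly with shut fingers. The foot met the lid at the predicted height, and the push peaked at about 25 N.
- **Wing grip:** I turned it clockwise until the torque rose to 0.8 N m at the stop. The top view agrees with about 1.45 rad.
- **Other goods:** The automatic comparison with the first picture showed no movement for the purple and red cans, one red bottle and the tape.
    - **Inconclusive:** It could not settle the carton and the other red bottle (the arm hides part of them), the plain pale box, or the spanner, where an arm shadow falls.
    - **By eye:** In the last top view the pale box and spanner are where they began, and so is the visible part of the carton and bottle.

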